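# Pack the geometry box from behind the mug and the ink bottle

### The arm

A 7-joint arm with a two-finger parallel gripper is mounted at the origin on the work surface. World frame = base frame: x ahead of the robot, y to its left, z up, the work surface at z = 0. Lengths are in m, angles in rad, forces in N, time in s.
With the tool pointing down it reaches from about 0.4 to 0.85 m from the base axis. Payload 10.4 kg.
Tool frame: the origin (TCP) lies at the very end of the fingers, on their centre line; the grasp point (between the pads) lies 19 mm behind it; y points along the fingers, x is the direction in which the jaws open and shut, and the axes are right-handed (so a half turn about y gives the same grasp; the last joint's range is limited). The gripper opens to 87 mm and grips with 3 to 60 N. Pads are 19 mm wide; open, the fingers measure 117 mm over their backs; the gripper's body (75 mm by 190 mm) begins 51 mm behind the grasp point.
Start: joints at [-1.128, 0.332, -0.065, 1.46, 0.022, 1.35, -0.088], TCP at [0.281, 0.558, 0.223] pointing down, gripper open.
Joint ranges: [-2.6, 2.6], [-0.5, 2.12], [-1.47, 1.34], [0.16, 2.42], [-1.27, 4.41], [0.06, 2.06], [-2.6, 2.6]. Speed limits (rad/s): [2.22, 2.22, 2.79, 2.79, 3.14, 3.14, 3.14].

### API

Orientations are given as a unit quaternion [x, y, z, w].
In Python, from bench import readout, vision, r gives the robot as it stands.
- The arm moves only by the tool arm_command, never from a script. Its argument "targets" is a list that holds one entry, the list of rows, each a list of 6 numbers: the shift along the tool's x, y, z in m, then the turn, a rotation vector about the tool's x, y, z in degrees. A call has 1 to 12 rows; each row shifts and turns the commanded pose from where the row before left it, along the tool's axes as they then stand; what a row does not reach is not made up. A row lasts 1/12 s, in which the tool goes at most 41.7 mm and 7.16 degrees, less where a joint would pass 70% of its speed; a pose out of reach is approached as far as the arm can. A call is refused whole if a number of a shift passes 0.0417 or a number of a turn 7.16, either way. A call with a gripper value outside its range is refused whole. "hand" is the opening, from 0 (shut) to 1 (fully open), set as the call begins (left out, the last holds). The fingers move at their own pace and stop on an object; "grip_force" is the grip in N (left out, the last holds). Time passes only in rows, so rows that do not move let the fingers close. It gives the time, the measured TCP pose, the force and the opening at its end, in the units of the state.
- readout.read_state(): the state, without advancing time (a new reading comes with each control period).
- vision.camera(name): name is "side" or "top" or "wrist"; returns a dict with "pixels" (384x512x3 uint8, blue, green, red), "fovy" (degrees; the focal length in pixels is half the picture's height over the tangent of half this angle, whatever the lens; pixels are square), "cx", "cy" (the principal point, pixels), "R" (3x3) and "t" (3): a world point X has camera coordinates R X + t; the wrist camera has in their place "mount" (4x4, takes a point from camera to tool coordinates, whose origin is the TCP and whose axes are the tool frame's). Camera axes: x right, y down, z forward; pixel columns grow to the right and rows downward; lengths in m; the calibration is good to about 2 mm. A picture is of the moment at which its call begins: read the wrist's pose just before it. There is no depth.
- r.close_job(): hands the job in, once; it reports no verdict.
The state is a dict: "time": time; "joint_positions": joint angles; "joint_vel": joint speeds; "joint_torque": joint torques, N m; "ee_pos": TCP position; "eef_rot": TCP orientation; "ft_force": force on the tool from outside, world axes, zero at the start; "torque": the same for the moment, N m; "width": finger opening in m.
Only numpy, scipy, OpenCV 4.12 (cv2) and the standard library are available. Lean on these libraries where they do the work, as an engineer would, in place of code of your own. Each camera call takes 0.05 s, during which the arm holds its last target.

### The job

The red eraser and the metal pencil sharpener belong in the open tin geometry box, but they lie in the wooden bench tray behind the mug and the ink bottle. First stand both the mug and the ink bottle upright in the aluminium side tray; then, with them out of the way, lay the eraser flat in the larger empty end well of the tin and the sharpener flat in the smaller empty end well, and finally set the mug and the ink bottle back upright, each where it stood at the start. Do not tip the mug or the bottle over, and leave the brass paperweight, the glass pen case and the stapler where they are.

Things in the scene. Friction and masses are not known exactly. Their poses are not given: they have to be found in the camera images.
- bench_tray: Fixed shallow dark wooden tray, 200 x 240 mm (x, y), holding the mug, bottle, eraser and sharpener at the start. Floor 6 mm, lip (7 mm thick) 12 mm above the bench. Origin: centre of its underside, on the bench; x points away from the robot, z up. Mug and bottle stand about 45 mm to the -x side of its centre, 110 mm apart along y; eraser and sharpener about 65 mm behind them (+x).
- mug: Empty open aluminium mug, straight-sided, outside diameter 64 mm, 86 mm high, wall 3 mm, 80 to 160 g. Origin: centre of its underside; z up along its axis. Its bar handle stands out to its own +y, to 69 mm from the axis, 17 to 75 mm above its foot, and starts pointing roughly towards the robot. The body can be gripped across x, below the rim.
- ink_bottle: Square amber glass ink bottle: body 48 x 48 mm and 60 mm high, black round screw cap 34 mm in diameter from 66 to 88 mm above its foot, 130 to 250 g. Origin: centre of its underside; z up; x and y square to its sides. Can be gripped by the cap.
- eraser: Red rubber block eraser with a paper sleeve, 60 x 24 x 14 mm (its x, y, z), lying flat, about 28 g. Origin: centre of its underside; x along its length, z up.
- sharpener: Two-hole metal block pencil sharpener, 28 x 26 x 15 mm (its x, y, z), flat on its base, about 35 g. Origin: centre of its underside; z up.
- side_tray: Fixed empty aluminium tray, 160 x 260 mm (x, y), the side area for the mug and the bottle. Floor 3 mm above the bench, rim 4 mm thick and 12 mm above the bench. Origin: centre of the underside, on the bench; z up. It stands to the robot's left or right and changes sides with the tin.
- tin: Fixed open tin geometry box, 100 x 210 mm (x, y), floor 2 mm, walls 10 mm above the bench; lid laid back flat at -x, to be left so. Origin: centre of its underside; z up. Ridges 7 mm high make three wells, each 97 mm long in x: at +y the larger empty one (77 mm wide, centre y = +65 mm), a filled one in the middle, at -y the smaller empty one (51 mm wide, centre y = -78 mm).
- pen_case: Bystander: flat glass pen case with brass edges and a fountain pen inside, 50 x 168 x 27 mm (x, y, z), loose on the bench between the robot and the bench tray. Origin: centre of its underside. Leave it.
- paperweight: Bystander: small domed brass paperweight with a knob, 38 mm in diameter, 32 mm high, loose in the middle of the bench tray's back edge (+x), behind and between the eraser and the sharpener. Origin: centre of its underside. Leave it.
- stapler: Bystander: black stapler, 36 x 140 x 46 mm (x, y, z), loose on the bench to the robot's right of the bench tray. Origin: centre of its underside. Leave it.
Mind the look-alikes: they are no part of the job. Of the things shaped like the ink_bottle, the amber one is meant. Leave any green look-alike of the eraser alone.

How it is judged:
On the way, in this order (a step that is already met when the one before it is completed fails the run):
1. the mug and the ink bottle both stand upright and released in the side tray, the eraser and the sharpener still in the bench tray (x of mug in the frame of side_tray between -0.062 and 0.062 m and y of mug in the frame of side_tray between -0.112 and 0.112 m and z of each of mug, ink_bottle in the frame of side_tray below 0.008 m and angle between each of mug, ink_bottle's own z axis and vertical below 0.1 rad and linear speed of each of mug, ink_bottle below 0.02 m/s and contact force between each of mug, ink_bottle and the fingers below 0.05 N and x of ink_bottle in the frame of side_tray between -0.062 and 0.062 m and y of ink_bottle in the frame of side_tray between -0.112 and 0.112 m and distance of each of eraser, sharpener from where it was at the start of the episode below 0.04 m), for 0.2 s.
2. the eraser lies flat in the tin's larger end well and the sharpener flat in the smaller one, released, with the mug and the bottle still standing in the side tray (x of eraser in the frame of tin between -0.042 and 0.042 m and y of eraser in the frame of tin between 0.032 and 0.098 m and z of each of eraser, sharpener in the frame of tin below 0.006 m and angle between each of eraser, sharpener's own z axis and vertical below 0.12 rad and x of sharpener in the frame of tin between -0.042 and 0.042 m and y of sharpener in the frame of tin between -0.098 and -0.058 m and linear speed of each of eraser, sharpener below 0.02 m/s and contact force between each of eraser, sharpener and the fingers below 0.05 N and x of mug in the frame of side_tray between -0.062 and 0.062 m and y of mug in the frame of side_tray between -0.112 and 0.112 m and z of each of mug, ink_bottle in the frame of side_tray below 0.008 m and angle between each of mug, ink_bottle's own z axis and vertical below 0.1 rad and x of ink_bottle in the frame of side_tray between -0.062 and 0.062 m and y of ink_bottle in the frame of side_tray between -0.112 and 0.112 m), for 0.2 s.
At the end, for the whole second after the job is handed in: The eraser lies flat on the floor of the tin's larger end well and the sharpener flat on the floor of the smaller one (within the well's walls), the mug and the ink bottle stand upright within 15 mm of where each stood at the start, all four released and at rest (x of eraser in the frame of tin between -0.042 and 0.042 m and y of eraser in the frame of tin between 0.032 and 0.098 m and z of each of eraser, sharpener in the frame of tin below 0.006 m and angle between each of eraser, sharpener's own z axis and vertical below 0.12 rad and x of sharpener in the frame of tin between -0.042 and 0.042 m and y of sharpener in the frame of tin between -0.098 and -0.058 m and distance of each of mug, ink_bottle from where it was at the start of the episode below 0.015 m and angle between each of mug, ink_bottle's own z axis and vertical below 0.1 rad and linear speed of each of mug, ink_bottle, eraser, sharpener below 0.02 m/s and contact force between each of mug, ink_bottle, eraser, sharpener and the fingers below 0.05 N); the robot touches nothing.
It fails at once if the mug is tipped over (angle between mug's own z axis and vertical above 0.7 rad).
It fails at once if the ink bottle is tipped over (angle between ink_bottle's own z axis and vertical above 0.7 rad).
It fails at once if the glass pen case is shifted by more than 20 mm (distance of pen_case from where it was at the start of the episode above 0.02 m).
It fails at once if the paperweight is shifted by more than 20 mm (distance of paperweight from where it was at the start of the episode above 0.02 m).
It fails at once if the stapler is shifted by more than 20 mm (distance of stapler from where it was at the start of the episode above 0.02 m).
It also fails if it takes over 128 s, if anything falls off the work surface, if the arm or the gripper's body presses on something with over 40 N, if the wrist force passes 120 N, or if a joint passes its speed limit or range.

## Working session

There is one attempt and no reset: what is moved stays moved. The work goes in short steps, Python scripts to look and compute and a tool call to move; the robot and the scene stay as the last step left them, time stands still between calls to the robot, and variables do not carry over. Pictures are saved under pics/ and viewed, and the job is handed in when it is done.

Besides the shell and the picture viewer there is one more tool, called after "Request:" by a JSON object that holds its "method" and its "body". arm_command: Moves the arm, as the interface text tells. Its arguments: {"type":"object","properties":{"targets":{"type":"array","items":{"type":"array","items":{"type":"array","items":{"type":"number"}}}},"hand":{"type":"number"},"grip_force":{"type":"number"}},"required":["targets"]}

```bash
ls; mkdir -p pics; cat > h.py <<'E'
import numpy as np, cv2
from bench import readout, vision, r
from scipy.spatial.transform import Rotation as Ro
def snap(n,f):
    s=readout.read_state(); c=vision.camera(n); cv2.imwrite('pics/'+f,c['pixels']); 
    h,w=c['pixels'].shape[:2]; c['f']=h/2/np.tan(np.radians(c['fovy'])/2)
    if 'mount' in c:
        T=np.eye(4);T[:3,:3]=Ro.from_quat(s['eef_rot']).as_matrix();T[:3,3]=s['ee_pos']
        M=T@np.array(c['mount']); c['R']=M[:3,:3].T; c['t']=-M[:3,:3].T@M[:3,3]
    c['R']=np.array(c['R']);c['t']=np.array(c['t'])
    return c
def ray(c,u,v):
    d=np.array([(u-c['cx'])/c['f'],(v-c['cy'])/c['f'],1.]); return -c['R'].T@c['t'], c['R'].T@d
def onz(c,u,v,z):
    o,d=ray(c,u,v); return o+d*(z-o[2])/d[2]
def proj(c,X):
    p=c['R']@np.array(X)+c['t']; return c['f']*p[0]/p[2]+c['cx'], c['f']*p[1]/p[2]+c['cy']
E
python3 - <<'E'
from h import *
s=readout.read_state()
for k,v in s.items(): print(k,np.round(v,4))
for n in['side','top','wrist']:
    c=snap(n,n+'0.png'); print(n,c['f'],c['cx'],c['cy'],np.round(c['R'],3).tolist(),np.round(-c['R'].T@c['t'],3))
print(readout.read_state()['time'])
E
```

```text
pics
time 0.0
joint_positions [-1.1276  0.3328 -0.0647  1.461   0.0216  1.3499 -0.0885]
joint_vel [ 0.0034  0.0002 -0.0001 -0.0017  0.0006 -0.0019  0.0011]
joint_torque [-6.00000e-04 -6.23250e+01  2.45000e-02 -3.89906e+01 -6.13000e-02
  3.97000e-02  1.00000e-04]
ee_pos [0.2805 0.558  0.2218]
eef_rot [ 0.6022  0.3707 -0.3715 -0.6016]
ft_force [ 0.4911 -0.0336 -1.0294]
torque [-0.0187 -0.0268  0.0403]
width 0.0871
side 385.5976062861542 252.39313619435774 187.39346520577863 [[0.939, -0.345, -0.009], [-0.273, -0.726, -0.631], [0.212, 0.595, -0.775]] [ 0.339 -0.614  0.844]
top 363.36905971975943 256.67081890958315 193.82680129523496 [[0.026, -0.999, -0.023], [-0.996, -0.024, -0.083], [0.082, 0.025, -0.996]] [ 0.457 -0.013  0.95 ]
wrist 268.43582049623296 254.15977206097537 189.16278919243788 [[0.449, 0.894, -0.002], [0.864, -0.433, 0.257], [0.229, -0.117, -0.966]] [0.218 0.589 0.384]
0.15
```

View pics/top0.png

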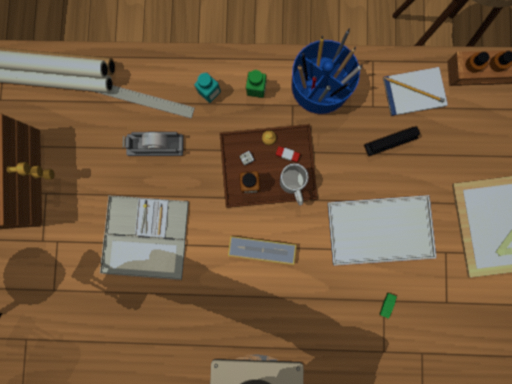

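View pics/side0.png

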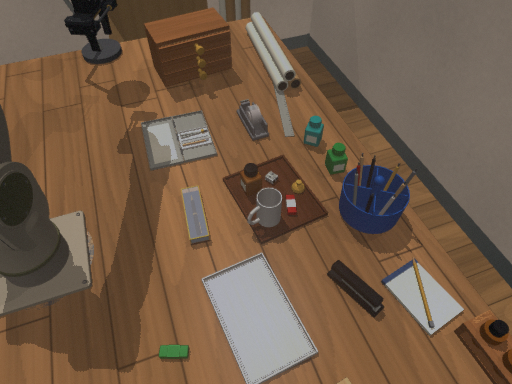

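View pics/wrist0.png

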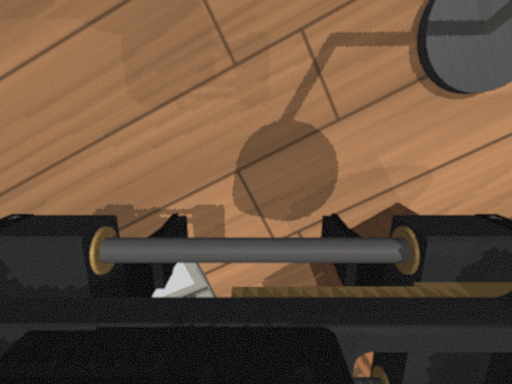

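```bash
python3 - <<'E'
import cv2
t=cv2.imread('pics/top0.png');s=cv2.imread('pics/side0.png')
cv2.imwrite('pics/top0a.png',cv2.resize(t[115:215,210:330],None,fx=6,fy=6,interpolation=cv2.INTER_CUBIC))
cv2.imwrite('pics/side0a.png',cv2.resize(s[150:250,180:330],None,fx=5,fy=5,interpolation=cv2.INTER_CUBIC))
cv2.imwrite('pics/top0b.png',cv2.resize(t[185:285,95:195],None,fx=6,fy=6,interpolation=cv2.INTER_CUBIC))
E
```

```text
(no output)
```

View pics/top0a.png

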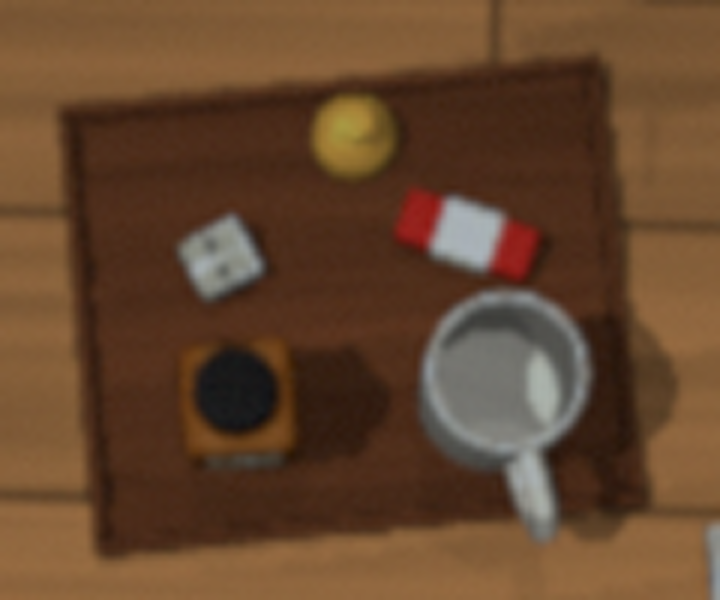

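View pics/side0a.png

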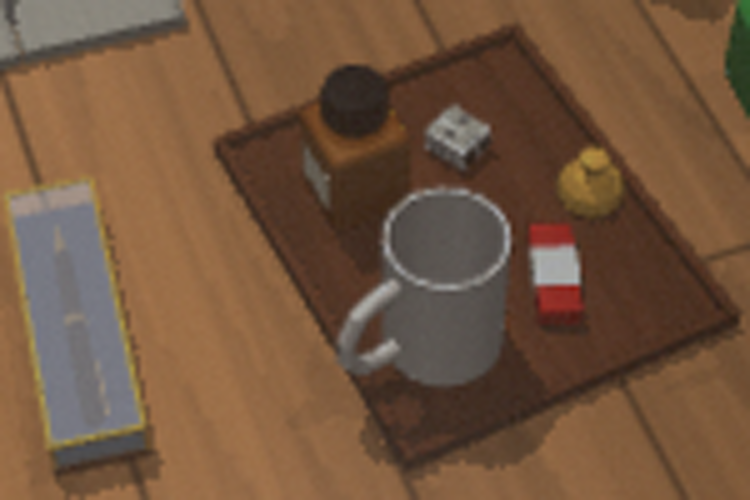

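View pics/top0b.png

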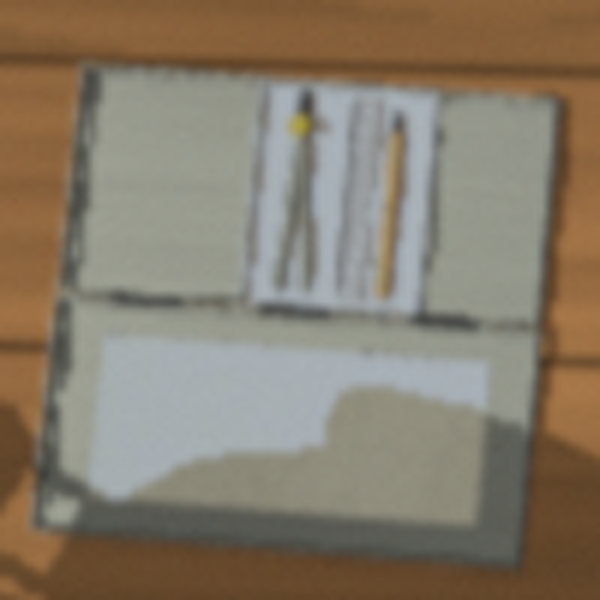

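```bash
cat >> h.py <<'E'
def tri(obs):
    A=np.zeros((3,3));b=np.zeros(3);L=[]
    for c,u,v in obs:
        o,d=ray(c,u,v);d=d/np.linalg.norm(d);P=np.eye(3)-np.outer(d,d);A+=P;b+=P@o;L.append((P,o))
    X=np.linalg.solve(A,b); return X,[round(float(np.linalg.norm(P@(X-o))),4) for P,o in L]
def pt(x): return np.round(x,4).tolist()
E
python3 - <<'E'
from h import *
t=snap('top','t1.png');s=snap('side','s1.png')
P=dict(rim=((294.5,177.2),(269.4,197.6)),cap=((249.3,180),(251.4,167.6)),eraser=((288.2,154),(291.2,203.6)),sharp=((247,157.7),(271.8,175)))
for k,(a,b) in P.items():
    X,e=tri([(t,*a),(s,*b)]);print(k,pt(X),e)
print('handle',pt(onz(t,300,203.8,.065)))
E2=lambda u,v:(210+u/6,115+v/6)
for nm,p in dict(er=[(410,188),(545,235),(525,280),(397,238)],sh=[(180,250),(237,213),(267,265),(212,301)],bot=[(182,345),(292,338),(298,455),(187,463)]).items():
    print(nm,[pt(onz(t,*E2(*q),dict(er=.02,sh=.021,bot=.066)[nm])[:2]) for q in p])
print('tin',[pt(onz(t,95+u/6,185+v/6,.010)[:2]) for u,v in [(85,66),(565,97),(548,327),(68,297)]])
# bright side tray
im=t['pixels'];g=im[185:275,320:445]
m=((g.max(2).astype(int)-g.min(2)<40)&(g.mean(2)>95)).astype(np.uint8)
cs=max(cv2.findContours(m,0,2)[0],key=cv2.contourArea)
rc=cv2.minAreaRect(cs);bx=cv2.boxPoints(rc)+[320,185]
print(bx.tolist());print('tray',[pt(onz(t,*q,.012)[:2]) for q in bx],pt(onz(t,rc[0][0]+320,rc[0][1]+185,.012)))
print('bench',[pt(onz(t,*E2(*q),.012)[:2]) for q in [(65,107),(600,62),(645,508),(103,552)]])
cv2.imwrite('pics/top_tray.png',cv2.resize(im[185:275,320:445],None,fx=6,fy=6))
E
```

```text
rim [0.5718, -0.0803, 0.0905] [0.0013, 0.0013]
cap [0.563, 0.0269, 0.093] [0.002, 0.002]
eraser [0.6412, -0.0685, 0.0184] [0.0011, 0.0011]
sharp [0.628, 0.0377, 0.0256] [0.0012, 0.0012]
handle [0.509, -0.0965, 0.065]
er [[0.6595, -0.0423], [0.6401, -0.1008], [0.6203, -0.0925], [0.6374, -0.0371]]
sh [[0.63, 0.0564], [0.6467, 0.0323], [0.6243, 0.0187], [0.608, 0.042]]
bot [[0.5823, 0.0511], [0.5862, 0.0061], [0.5382, 0.0025], [0.5338, 0.0476]]
tin [[0.5203, 0.3974], [0.5119, 0.1863], [0.4126, 0.1895], [0.4199, 0.3988]]
[[327.0976867675781, 201.2394905090332], [431.4849090576172, 194.39443588256836], [435.6786346435547, 258.34893798828125], [331.2914123535156, 265.1940002441406]]
tray [[0.5204, -0.171], [0.5445, -0.4372], [0.3825, -0.4455], [0.358, -0.1832]] [0.4508, -0.3096, 0.012]
bench [[0.6941, 0.1096], [0.7188, -0.1243], [0.5238, -0.1463], [0.4991, 0.0864]]
```

View pics/top_tray.png

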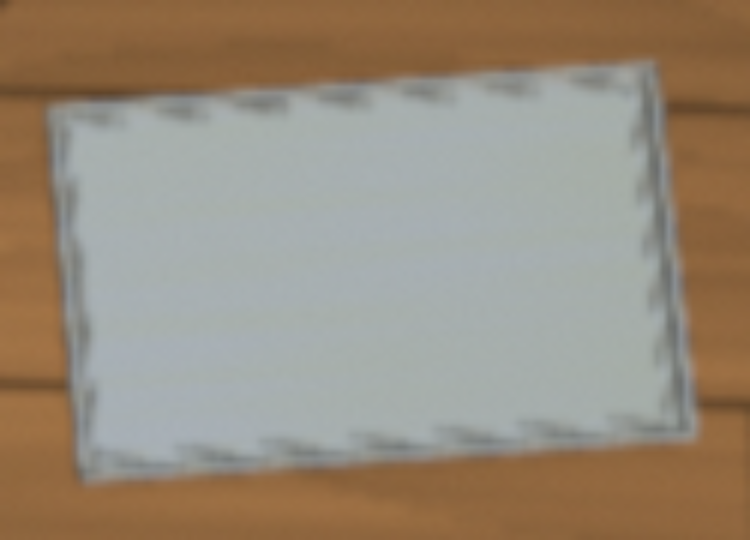

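```bash
cat >> h.py <<'E'
def go(p=None,yaw=None,s=None):
    """print tool-frame shift (after turn) and turn to reach TCP p, jaw axis at yaw deg, pointing down"""
    s=s or readout.read_state(); R0=Ro.from_quat(s['eef_rot']).as_matrix(); p0=np.array(s['ee_pos'])
    R1=R0
    if yaw is not None:
        best=None
        for y in (yaw,yaw+180):
            x=np.array([np.cos(np.radians(y)),np.sin(np.radians(y)),0]);yy=np.array([0,0,-1.]);z=np.cross(x,yy)
            R=np.c_[x,yy,z];rv=np.degrees(Ro.from_matrix(R0.T@R).as_rotvec())
            if best is None or np.linalg.norm(rv)<np.linalg.norm(best[1]):best=(R,rv)
        R1=best[0];print('turn',np.round(best[1],2))
    if p is not None: print('shift',np.round(R1.T@(np.array(p)-p0),4),'world',pt(np.array(p)-p0))
    return R1
def st():
    s=readout.read_state();R=Ro.from_quat(s['eef_rot']).as_matrix()
    print('t',s['time'],'p',pt(s['ee_pos']),'jaw',round(np.degrees(np.arctan2(R[1,0],R[0,0])),2),'y',np.round(R[:,1],3),'F',np.round(s['ft_force'],1),'w',round(s['width'],4),'q',np.round(s['joint_positions'],2))
E
python3 - <<'E'
from h import *
st(); print(np.round(Ro.from_quat(readout.read_state()['eef_rot']).as_matrix(),3))
go([.572,-.08,.22],104.7); go([.572,-.08,.22],96)
E
```

```text
t 0.25 p [0.2806, 0.5583, 0.2222] jaw 63.31 y [-0. -0. -1.] F [-0.6 -0.6  0.3] w 0.0869 q [-1.13  0.33 -0.06  1.46  0.02  1.35 -0.09]
[[ 0.449 -0.    -0.893]
 [ 0.893 -0.     0.449]
 [-0.001 -1.     0.   ]]
turn [-1.000e-02 -4.139e+01 -3.000e-02]
shift [-0.6913  0.0022 -0.1198] world [0.2914, -0.6383, -0.0022]
turn [-1.000e-02 -3.269e+01 -3.000e-02]
shift [-0.6652  0.0022 -0.223 ] world [0.2914, -0.6383, -0.0022]
```

```bash
python3 - <<'E'
from h import *
go([.572,-.08,.22])
E
```

```text
shift [-0.4394  0.0024 -0.547 ] world [0.2914, -0.6383, -0.0022]
```

Request:
{"method": "arm_command", "body": {"targets": [[[-0.02,0,-0.0249,0,0,0],[-0.02,0,-0.0249,0,0,0],[-0.02,0,-0.0249,0,0,0],[-0.02,0,-0.0249,0,0,0],[-0.02,0,-0.0249,0,0,0],[-0.02,0,-0.0249,0,0,0],[-0.02,0,-0.0249,0,0,0],[-0.02,0,-0.0249,0,0,0],[-0.02,0,-0.0249,0,0,0],[-0.02,0,-0.0249,0,0,0],[-0.02,0,-0.0249,0,0,0]]], "hand": 1}}

```text
time: 1.17
ee_pos: [0.427, 0.2373, 0.2227]
eef_rot: [-0.602, -0.371, 0.371, 0.602]
ft_force: [0.8, 0.5, -0.0]
width: 0.0873
```

Request:
{"method": "arm_command", "body": {"targets": [[[-0.02,0,-0.0249,0,0,0],[-0.02,0,-0.0249,0,0,0],[-0.02,0,-0.0249,0,0,0],[-0.02,0,-0.0249,0,0,0],[-0.02,0,-0.0249,0,0,0],[-0.02,0,-0.0249,0,0,0],[-0.02,0,-0.0249,0,0,0],[-0.02,0,-0.0249,0,0,0],[-0.02,0,-0.0249,0,0,0],[-0.02,0,-0.0249,0,0,0],[-0.02,0,-0.0249,0,0,0]]]}}

```text
time: 2.08
ee_pos: [0.5729, -0.0821, 0.2226]
eef_rot: [0.602, 0.371, -0.371, -0.602]
ft_force: [0.2, 0.3, -1.4]
width: 0.0869
```

Request:
{"method": "arm_command", "body": {"targets": [[[0,0,0,0,7,0],[0,0,0,0,7,0],[0,0,0,0,7,0],[0,0,0,0,7,0],[0,0,0,0,7,0],[0,0,0,0,7,0],[0,0,0,0,7,0],[0,0,0,0,7,0],[0,0,0,0,7,0],[0,0,0,0,7,0]]]}}

```text
time: 2.92
ee_pos: [0.5725, -0.0806, 0.2225]
eef_rot: [-0.706, 0.043, -0.043, 0.706]
ft_force: [0.6, 0.2, -0.8]
width: 0.087
```

Request:
{"method": "arm_command", "body": {"targets": [[[0,0,0,0,7,0],[0,0,0,0,7,0],[0,0,0,0,7,0],[0,0,0,0,7,0],[0,0,0,0,7,0],[0,0,0,0,7,0],[0,0,0,0,7,0],[0,0,0,0,7,0],[0,0,0,0,7,0],[0,0,0,0,5.6,0],[0,0,0,0,0,0]]]}}

```text
time: 3.83
ee_pos: [0.5725, -0.0806, 0.2224]
eef_rot: [0.559, -0.433, 0.433, -0.559]
ft_force: [0.3, 0.1, -0.1]
width: 0.0871
```

```bash
python3 - <<'E'
from h import *
st(); go([.572,-.08,.22],-75.3)
c=snap('wrist','w1.png');np.save('w1.npy',c,allow_pickle=True)
E
```

```text
t 3.8333 p [0.5725, -0.0806, 0.2224] jaw -75.54 y [-0.  0. -1.] F [ 0.3  0.1 -0.1] w 0.0871 q [-0.61  0.28  0.82  1.63 -0.21  1.32 -1.08]
turn [ 0.01 -0.24 -0.  ]
shift [-0.0007  0.0024 -0.0003] world [-0.0005, 0.0006, -0.0024]
```

View pics/w1.png

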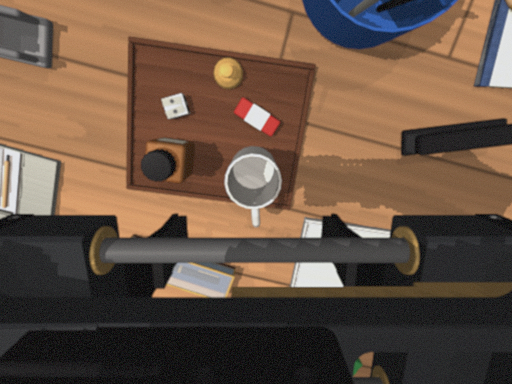

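```bash
python3 - <<'E'
from h import *
c=np.load('w1.npy',allow_pickle=True).item()
for n,u,v,z in [('rim',253.5,178,.092),('cap',158,165,.094),('er',257,117,.02),('sh',175,106,.021),('handle',255,222,.065)]: print(n,pt(onz(c,u,v,z)))
print('tcp',proj(c,[.5725,-.0806,.2224]))
im=c['pixels'];cv2.imwrite('pics/w1a.png',cv2.resize(im[30:230,120:320],None,fx=3,fy=3,interpolation=cv2.INTER_CUBIC))
E
```

```text
rim [0.577, -0.0792, 0.092]
cap [0.5654, 0.0258, 0.094]
er [0.6421, -0.0671, 0.02]
sh [0.6288, 0.0392, 0.021]
handle [0.5161, -0.0968, 0.065]
tcp (np.float64(253.64691049749476), np.float64(228.31659939567845))
```

View pics/w1a.png

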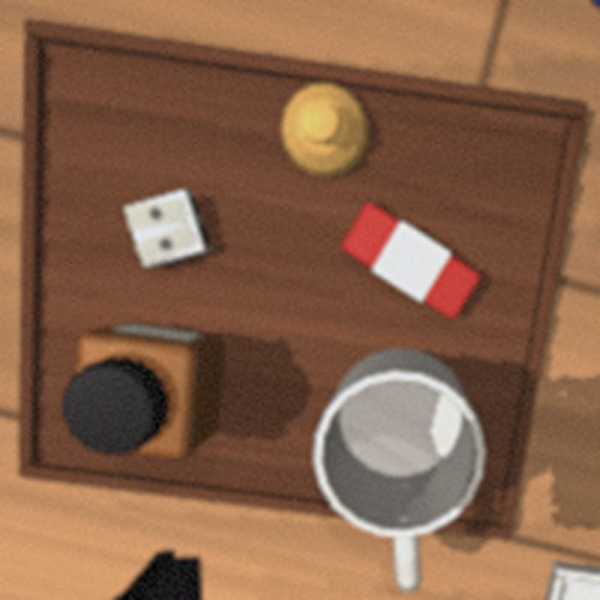

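Request:
{"method": "arm_command", "body": {"targets": [[[0,0.02,0,0,0,0],[0,0.02,0,0,0,0],[0,0.02,0,0,0,0],[0,0.02,0,0,0,0],[0,0.02,0,0,0,0],[0,0.02,0,0,0,0],[0,0.02,0,0,0,0],[0,0.02,0,0,0,0],[0,0.017,0,0,0,0],[0,0,0,0,0,0]]]}}

```text
time: 4.72
ee_pos: [0.5704, -0.0802, 0.0424]
eef_rot: [0.562, -0.432, 0.429, -0.56]
ft_force: [-0.7, -0.0, -0.0]
width: 0.0872
```

Request:
{"method": "arm_command", "body": {"targets": [[[0,0,0,0,0,0],[0,0,0,0,0,0],[0,0,0,0,0,0],[0,0,0,0,0,0],[0,0,0,0,0,0],[0,0,0,0,0,0],[0,0,0,0,0,0]]], "hand": 0, "grip_force": 20}}

```text
time: 5.3
ee_pos: [0.5731, -0.0805, 0.0464]
eef_rot: [-0.56, 0.431, -0.432, 0.56]
ft_force: [-1.9, 0.9, 6.9]
width: 0.0628
```

```bash
python3 - <<'E'
from h import *
st()
E
```

```text
t 5.3 p [0.5731, -0.0805, 0.0464] jaw -75.26 y [ 0.001  0.001 -1.   ] F [-1.9  0.9  6.9] w 0.0628 q [-0.52  0.48  0.72  1.81 -0.37  1.   -0.96]
```

Request:
{"method": "arm_command", "body": {"targets": [[[0,-0.01,0,0,0,0],[0,-0.015,0,0,0,0],[0,-0.02,0,0,0,0],[0,-0.02,0,0,0,0],[0,-0.02,0,0,0,0],[0,-0.02,0,0,0,0],[0,-0.02,0,0,0,0],[0,-0.02,0,0,0,0],[0,-0.01,0,0,0,0],[0,-0.005,0,0,0,0],[0,0,0,0,0,0]]]}}

```text
time: 6.22
ee_pos: [0.5728, -0.0808, 0.2063]
eef_rot: [-0.56, 0.432, -0.432, 0.56]
ft_force: [0.8, 0.4, -0.8]
width: 0.0626
```

```bash
python3 - <<'E'
from h import *
st(); go([.456,-.369,.2])
c=snap('wrist','w2.png'); s=snap('side','s2.png')
E
```

```text
t 6.2167 p [0.5728, -0.0808, 0.2063] jaw -75.28 y [ 0.001  0.    -1.   ] F [ 0.8  0.4 -0.8] w 0.0626 q [-0.61  0.29  0.81  1.65 -0.22  1.29 -1.07]
shift [ 0.2491  0.006  -0.1862] world [-0.1168, -0.2882, -0.0063]
```

View pics/s2.png

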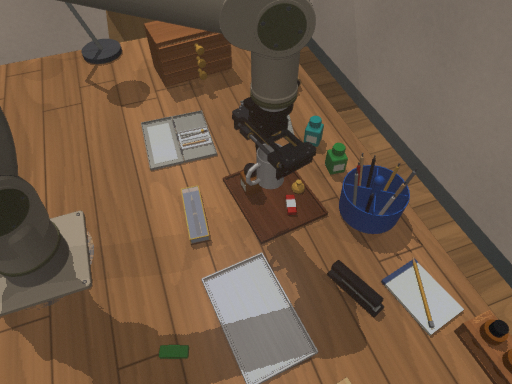

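Request:
{"method": "arm_command", "body": {"targets": [[[0.012,0,-0.009,0,0,0],[0.0226,0,-0.0169,0,0,0],[0.0226,0,-0.0169,0,0,0],[0.0226,0,-0.0169,0,0,0],[0.0226,0,-0.0169,0,0,0],[0.0226,0,-0.0169,0,0,0],[0.0226,0,-0.0169,0,0,0],[0.0226,0,-0.0169,0,0,0],[0.0226,0,-0.0169,0,0,0],[0.0226,0,-0.0169,0,0,0],[0.0226,0,-0.0169,0,0,0],[0.0111,0,-0.0082,0,0,0]]]}}

```text
time: 7.32
ee_pos: [0.4521, -0.3727, 0.2047]
eef_rot: [0.56, -0.434, 0.433, -0.558]
ft_force: [-0.3, -0.8, -1.3]
width: 0.0629
```

Request:
{"method": "arm_command", "body": {"targets": [[[0,0,0,0,0,0],[0,0,0,0,0,0]]]}}

```text
time: 7.48
ee_pos: [0.4542, -0.3698, 0.2046]
eef_rot: [0.56, -0.433, 0.432, -0.559]
ft_force: [1.1, 0.5, -1.0]
width: 0.063
```

```bash
python3 - <<'E'
from h import *
st(); go([.456,-.369,.0435],-75.3)
c=snap('wrist','w3.png')
E
```

```text
t 7.4833 p [0.4542, -0.3698, 0.2046] jaw -75.44 y [-0.002  0.    -1.   ] F [ 1.1  0.5 -1. ] w 0.063 q [-0.13  0.35  0.93  1.63 -0.29  1.3  -0.48]
turn [ 0.08 -0.14 -0.04]
shift [-0.0004  0.1611  0.0019] world [0.0018, 0.0008, -0.1611]
```

View pics/w3.png

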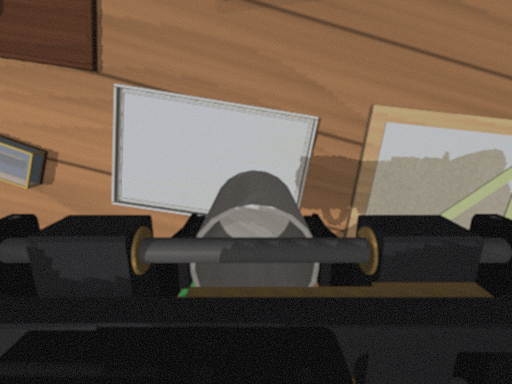

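Request:
{"method": "arm_command", "body": {"targets": [[[0,0.01,0,0,0,0],[0,0.018,0,0,0,0],[0,0.018,0,0,0,0],[0,0.018,0,0,0,0],[0,0.018,0,0,0,0],[0,0.018,0,0,0,0],[0,0.018,0,0,0,0],[0,0.018,0,0,0,0],[0,0.01,0,0,0,0],[0,0.006,0,0,0,0],[0,0.004,0,0,0,0],[0,0,0,0,0,0]]]}}

```text
time: 8.53
ee_pos: [0.4558, -0.3686, 0.0491]
eef_rot: [0.56, -0.432, 0.432, -0.56]
ft_force: [-0.4, -0.4, -1.5]
width: 0.0629
```

Request:
{"method": "arm_command", "body": {"targets": [[[0,0.002,0,0,0,0],[0,0.002,0,0,0,0],[0,0,0,0,0,0]]]}}

```text
time: 8.78
ee_pos: [0.4559, -0.369, 0.0457]
eef_rot: [-0.56, 0.432, -0.432, 0.56]
ft_force: [-0.2, -0.2, -0.7]
width: 0.0626
```

Request:
{"method": "arm_command", "body": {"targets": [[[0,0.001,0,0,0,0],[0,0.001,0,0,0,0],[0,0,0,0,0,0]]]}}

```text
time: 9.03
ee_pos: [0.4557, -0.369, 0.0435]
eef_rot: [-0.56, 0.432, -0.432, 0.56]
ft_force: [0.3, -0.5, -1.3]
width: 0.0628
```

Request:
{"method": "arm_command", "body": {"targets": [[[0,0.001,0,0,0,0],[0,0,0,0,0,0]]]}}

```text
time: 9.2
ee_pos: [0.4558, -0.369, 0.0434]
eef_rot: [-0.56, 0.432, -0.432, 0.56]
ft_force: [-3.7, 3.6, 10.9]
width: 0.0626
```

Request:
{"method": "arm_command", "body": {"targets": [[[0,0,0,0,0,0],[0,0,0,0,0,0],[0,0,0,0,0,0],[0,0,0,0,0,0],[0,0,0,0,0,0]]], "hand": 1}}

```text
time: 9.62
ee_pos: [0.4557, -0.3689, 0.0424]
eef_rot: [0.56, -0.432, 0.432, -0.56]
ft_force: [-0.5, 0.5, 0.2]
width: 0.0847
```

Request:
{"method": "arm_command", "body": {"targets": [[[0,-0.01,0,0,0,0],[0,-0.02,0,0,0,0],[0,-0.02,0,0,0,0],[0,-0.02,0,0,0,0],[0,-0.02,0,0,0,0],[0,-0.02,0,0,0,0],[0,-0.02,0,0,0,0],[0,-0.02,0,0,0,0],[0,-0.01,0,0,0,0],[0,0,0,0,0,0]]]}}

```text
time: 10.45
ee_pos: [0.4564, -0.3698, 0.205]
eef_rot: [-0.56, 0.431, -0.433, 0.56]
ft_force: [0.4, -0.6, 0.8]
width: 0.0869
```

```bash
python3 - <<'E'
from h import *
st(); go([.563,.0265,.2],-84)
c=snap('top','t4.png')
E
```

```text
t 10.45 p [0.4564, -0.3698, 0.205] jaw -75.3 y [ 0.003 -0.002 -1.   ] F [ 0.4 -0.6  0.8] w 0.0869 q [-0.14  0.35  0.93  1.63 -0.29  1.3  -0.47]
turn [-0.17  8.7   0.12]
shift [-0.383   0.005   0.1474] world [0.1066, 0.3963, -0.005]
```

View pics/t4.png

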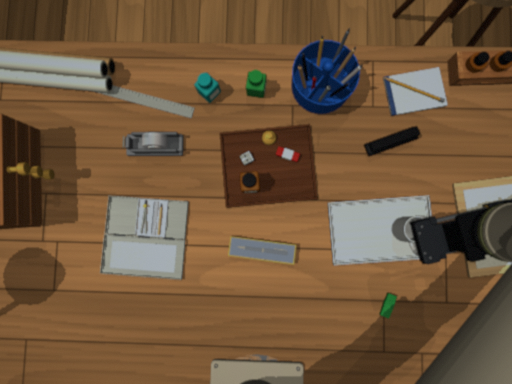

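Request:
{"method": "arm_command", "body": {"targets": [[[-0.0162,0,0.0093,0,0,0],[-0.0324,0,0.0185,0,0,0],[-0.0324,0,0.0185,0,0,0],[-0.0324,0,0.0185,0,0,0],[-0.0324,0,0.0185,0,0,0],[-0.0324,0,0.0185,0,0,0],[-0.0324,0,0.0185,0,0,0],[-0.0324,0,0.0185,0,0,0],[-0.0324,0,0.0185,0,0,0],[-0.0324,0,0.0185,0,0,0],[-0.0324,0,0.0185,0,0,0],[-0.0162,0,0.0093,0,0,0]]]}}

```text
time: 11.5
ee_pos: [0.5619, 0.0332, 0.2007]
eef_rot: [0.561, -0.431, 0.43, -0.561]
ft_force: [0.1, 0.6, 0.0]
width: 0.0871
```

Request:
{"method": "arm_command", "body": {"targets": [[[0,0,0,0,0,0],[0,0,0,0,0,0],[0,0,0,0,0,0]]]}}

```text
time: 11.75
ee_pos: [0.5615, 0.0262, 0.2016]
eef_rot: [0.56, -0.432, 0.432, -0.559]
ft_force: [0.8, -0.4, 0.3]
width: 0.0872
```

```bash
python3 - <<'E'
from h import *
st(); go([.564,.0265,.070],-75.3)
c=snap('wrist','w5.png');np.save('w5.npy',c,allow_pickle=True)
cv2.imwrite('pics/w5a.png',cv2.resize(c['pixels'][30:230,150:350],None,fx=3,fy=3,interpolation=cv2.INTER_CUBIC))
E
```

```text
t 11.75 p [0.5615, 0.0262, 0.2016] jaw -75.36 y [-0.001 -0.001 -1.   ] F [ 0.8 -0.4  0.3] w 0.0872 q [-0.77  0.24  0.76  1.69 -0.17  1.27 -1.29]
turn [ 0.09 -0.06  0.03]
shift [0.0004 0.1316 0.0025] world [0.0025, 0.0003, -0.1316]
```

View pics/w5a.png

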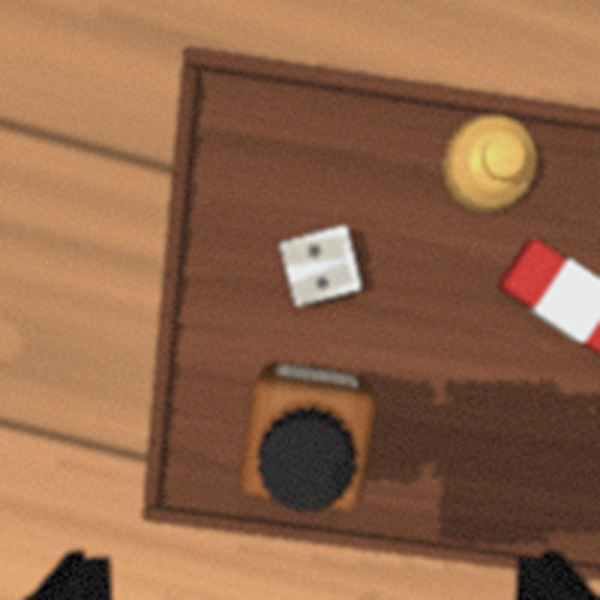

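```bash
python3 - <<'E'
from h import *
c=np.load('w5.npy',allow_pickle=True).item()
f=lambda u,v:(150+u/3,30+v/3)
print(pt(onz(c,*f(307,458),.094)))
for q in [(280,240),(350,226),(362,290),(296,306)]: print(pt(onz(c,*f(*q),.021)))
print(np.mean([onz(c,*f(*q),.021) for q in [(280,240),(350,226),(362,290),(296,306)]],0))
E
```

```text
[0.5656, 0.0287, 0.094]
[0.6344, 0.0583, 0.021]
[0.6469, 0.0321, 0.021]
[0.6237, 0.0205, 0.021]
[0.6105, 0.0454, 0.021]
[0.62886096 0.03906837 0.021     ]
```

Request:
{"method": "arm_command", "body": {"targets": [[[0,0.01,0,0,0,0],[0,0.02,0,0,0,0],[0,0.02,0,0,0,0],[0,0.02,0,0,0,0],[0,0.02,0,0,0,0],[0,0.015,0,0,0,0],[0,0,0,0,0,0],[0,0,0,0,0,0]]]}}

```text
time: 12.47
ee_pos: [0.5614, 0.0265, 0.0969]
eef_rot: [0.56, -0.433, 0.432, -0.559]
ft_force: [-0.3, 0.4, 0.6]
width: 0.0871
```

Request:
{"method": "arm_command", "body": {"targets": [[[-0.001,0.01,0.003,0,0,0],[0,0.01,0,0,0,0],[0,0.006,0,0,0,0],[0,0,0,0,0,0],[0,0,0,0,0,0]]]}}

```text
time: 12.88
ee_pos: [0.5645, 0.0291, 0.0712]
eef_rot: [0.56, -0.432, 0.432, -0.56]
ft_force: [-0.1, -0.3, 0.3]
width: 0.0868
```

Request:
{"method": "arm_command", "body": {"targets": [[[0,0,0,0,0,0],[0,0,0,0,0,0],[0,0,0,0,0,0],[0,0,0,0,0,0],[0,0,0,0,0,0],[0,0,0,0,0,0],[0,0,0,0,0,0],[0,0,0,0,0,0],[0,0,0,0,0,0]]], "hand": 0, "grip_force": 25}}

```text
time: 13.63
ee_pos: [0.5647, 0.0292, 0.0715]
eef_rot: [-0.56, 0.432, -0.432, 0.56]
ft_force: [0.1, 0.1, 0.6]
width: 0.0347
```

```bash
python3 - <<'E'
from h import *
st()
E
```

```text
t 13.6333 p [0.5647, 0.0292, 0.0715] jaw -75.29 y [ 0.  0. -1.] F [0.1 0.1 0.6] w 0.0347 q [-0.71  0.4   0.7   1.82 -0.3   1.03 -1.21]
```

Request:
{"method": "arm_command", "body": {"targets": [[[0,-0.01,0,0,0,0],[0,-0.015,0,0,0,0],[0,-0.02,0,0,0,0],[0,-0.02,0,0,0,0],[0,-0.02,0,0,0,0],[0,-0.02,0,0,0,0],[0,-0.015,0,0,0,0],[0,-0.01,0,0,0,0],[0,0,0,0,0,0]]]}}

```text
time: 14.38
ee_pos: [0.5657, 0.0291, 0.2038]
eef_rot: [-0.559, 0.431, -0.433, 0.561]
ft_force: [0.4, -0.4, -2.4]
width: 0.033
```

```bash
python3 - <<'E'
from h import *
st(); go([.4455,-.250,.2])
E
```

```text
t 14.3833 p [0.5657, 0.0291, 0.2038] jaw -75.3 y [ 0.003  0.001 -1.   ] F [ 0.4 -0.4 -2.4] w 0.033 q [-0.78  0.25  0.76  1.68 -0.18  1.28 -1.29]
shift [ 0.2395  0.0032 -0.1871] world [-0.1202, -0.2791, -0.0038]
```

Request:
{"method": "arm_command", "body": {"targets": [[[0.011,0,-0.0085,0,0,0],[0.0218,0,-0.017,0,0,0],[0.0218,0,-0.017,0,0,0],[0.0218,0,-0.017,0,0,0],[0.0218,0,-0.017,0,0,0],[0.0218,0,-0.017,0,0,0],[0.0218,0,-0.017,0,0,0],[0.0218,0,-0.017,0,0,0],[0.0218,0,-0.017,0,0,0],[0.0218,0,-0.017,0,0,0],[0.0218,0,-0.017,0,0,0],[0.011,0,-0.0085,0,0,0]]]}}

```text
time: 15.38
ee_pos: [0.4417, -0.2539, 0.2006]
eef_rot: [0.559, -0.433, 0.433, -0.559]
ft_force: [0.1, -0.4, -1.9]
width: 0.0334
```

Request:
{"method": "arm_command", "body": {"targets": [[[0,0,0,0,0,0],[0,0,0,0,0,0],[0,0,0,0,0,0]]]}}

```text
time: 15.63
ee_pos: [0.4446, -0.2496, 0.2008]
eef_rot: [0.56, -0.432, 0.431, -0.56]
ft_force: [0.5, 0.5, -1.9]
width: 0.0335
```

```bash
python3 - <<'E'
from h import *
st(); go([.4455,-.250,.0685],-75.3)
c=snap('side','s6.png')
cv2.imwrite('pics/s6a.png',cv2.resize(c['pixels'][130:384,130:380],None,fx=2.3,fy=2.3,interpolation=cv2.INTER_CUBIC))
E
```

```text
t 15.6333 p [0.4446, -0.2496, 0.2008] jaw -75.25 y [-0.001  0.001 -1.   ] F [ 0.5  0.5 -1.9] w 0.0335 q [-0.47  0.11  0.97  1.83 -0.09  1.25 -0.79]
turn [ 0.05  0.05 -0.05]
shift [0.0006 0.1323 0.0008] world [0.0009, -0.0004, -0.1323]
```

View pics/s6a.png

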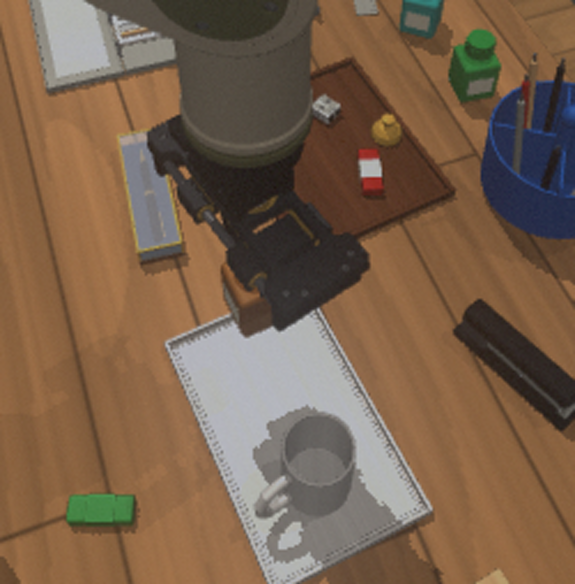

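Mug stands in the side tray; the bottle is held upright. Lower 0.128, then feel for contact.

Request:
{"method": "arm_command", "body": {"targets": [[[0,0.01,0,0,0,0],[0,0.02,0,0,0,0],[0,0.02,0,0,0,0],[0,0.02,0,0,0,0],[0,0.02,0,0,0,0],[0,0.02,0,0,0,0],[0,0.01,0,0,0,0],[0,0.006,0,0,0,0],[0,0.002,0,0,0,0],[0,0,0,0,0,0]]]}}

```text
time: 16.52
ee_pos: [0.445, -0.2503, 0.0736]
eef_rot: [0.56, -0.432, 0.432, -0.56]
ft_force: [0.2, -0.1, -1.9]
width: 0.0334
```

Request:
{"method": "arm_command", "body": {"targets": [[[0,0.001,0,0,0,0],[0,0.001,0,0,0,0],[0,0,0,0,0,0]]]}}

```text
time: 16.77
ee_pos: [0.4453, -0.2504, 0.072]
eef_rot: [-0.56, 0.432, -0.432, 0.56]
ft_force: [-0.2, -0.2, -3.0]
width: 0.0332
```

Request:
{"method": "arm_command", "body": {"targets": [[[0,0.001,0,0,0,0],[0,0.001,0,0,0,0],[0,0,0,0,0,0]]]}}

```text
time: 17.02
ee_pos: [0.4448, -0.2503, 0.0694]
eef_rot: [-0.56, 0.432, -0.432, 0.56]
ft_force: [1.2, -0.0, -3.1]
width: 0.0334
```

Request:
{"method": "arm_command", "body": {"targets": [[[0,0.001,0,0,0,0],[0,0,0,0,0,0]]]}}

```text
time: 17.18
ee_pos: [0.4451, -0.2504, 0.0687]
eef_rot: [-0.56, 0.432, -0.432, 0.56]
ft_force: [-0.5, 1.4, 1.1]
width: 0.0334
```

Contact. Release and rise.

Request:
{"method": "arm_command", "body": {"targets": [[[0,0,0,0,0,0],[0,0,0,0,0,0],[0,0,0,0,0,0],[0,0,0,0,0,0],[0,0,0,0,0,0],[0,0,0,0,0,0]]], "hand": 0.8}}

```text
time: 17.68
ee_pos: [0.4449, -0.2504, 0.0685]
eef_rot: [-0.56, 0.432, -0.432, 0.56]
ft_force: [-0.3, 0.4, -1.1]
width: 0.0644
```

Request:
{"method": "arm_command", "body": {"targets": [[[0,-0.01,0,0,0,0],[0,-0.02,0,0,0,0],[0,-0.02,0,0,0,0],[0,-0.02,0,0,0,0],[0,-0.02,0,0,0,0],[0,-0.02,0,0,0,0],[0,-0.02,0,0,0,0],[0,-0.01,0,0,0,0],[0,0,0,0,0,0]]]}}

```text
time: 18.43
ee_pos: [0.4458, -0.251, 0.2107]
eef_rot: [-0.559, 0.431, -0.433, 0.561]
ft_force: [0.5, 0.6, 0.4]
width: 0.0696
```

```bash
python3 - <<'E'
from h import *
st(); go([.628,-.08,.2])
E
```

```text
t 18.4333 p [0.4458, -0.251, 0.2107] jaw -75.29 y [ 0.004 -0.    -1.   ] F [0.5 0.6 0.4] w 0.0696 q [-0.49  0.1   0.98  1.82 -0.09  1.27 -0.8 ]
shift [-0.1191  0.0114  0.2196] world [0.1822, 0.171, -0.0107]
```

Request:
{"method": "arm_command", "body": {"targets": [[[-0.006,0,0.011,0,0,0],[-0.0119,0,0.022,0,0,0],[-0.0119,0,0.022,0,0,0],[-0.0119,0,0.022,0,0,0],[-0.0119,0,0.022,0,0,0],[-0.0119,0,0.022,0,0,0],[-0.0119,0,0.022,0,0,0],[-0.0119,0,0.022,0,0,0],[-0.0119,0,0.022,0,0,0],[-0.0119,0,0.022,0,0,0],[-0.006,0,0.011,0,0,0],[0,0,0,0,0,0]]]}}

```text
time: 19.43
ee_pos: [0.6286, -0.0756, 0.2061]
eef_rot: [0.561, -0.431, 0.43, -0.56]
ft_force: [-0.6, -0.5, 0.1]
width: 0.0697
```

Request:
{"method": "arm_command", "body": {"targets": [[[0,0,0,0,0,0],[0,0,0,0,0,0]]]}}

```text
time: 19.6
ee_pos: [0.6265, -0.0807, 0.2079]
eef_rot: [0.56, -0.433, 0.432, -0.559]
ft_force: [0.2, -0.0, -0.3]
width: 0.0698
```

```bash
python3 - <<'E'
from h import *
st()
c=snap('wrist','w7.png');np.save('w7.npy',c,allow_pickle=True)
s=snap('side','s7.png')
cv2.imwrite('pics/s7a.png',cv2.resize(s['pixels'][130:384,130:380],None,fx=2.3,fy=2.3,interpolation=cv2.INTER_CUBIC))
E
```

```text
t 19.6 p [0.6265, -0.0807, 0.2079] jaw -75.39 y [-0.001 -0.001 -1.   ] F [ 0.2 -0.  -0.3] w 0.0698 q [-0.56  0.45  0.83  1.5  -0.33  1.34 -1.01]
```

View pics/w7.png

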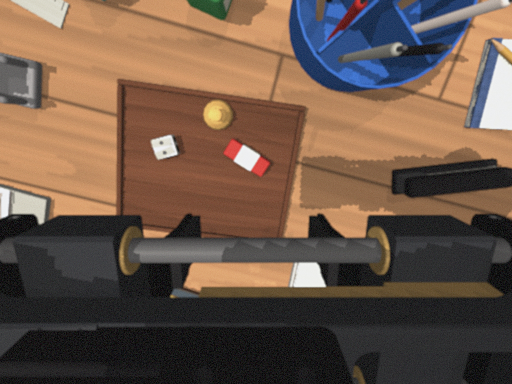

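View pics/s7a.png

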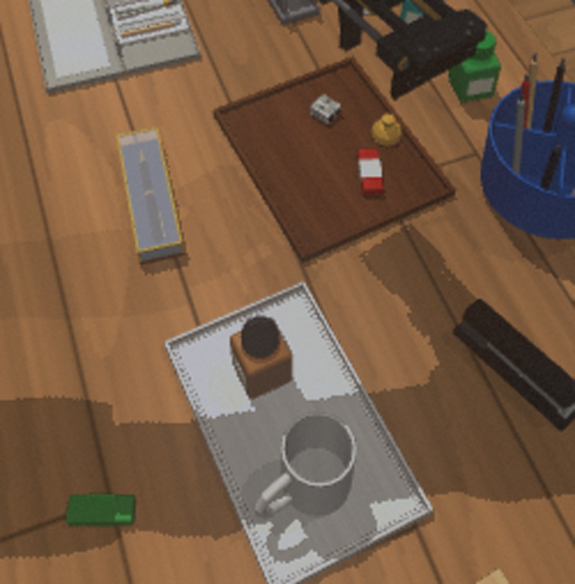

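```bash
python3 - <<'E'
from h import *
c=np.load('w7.npy',allow_pickle=True).item()
im=c['pixels'];cv2.imwrite('pics/w7a.png',cv2.resize(im[90:190,140:290],None,fx=5,fy=5,interpolation=cv2.INTER_CUBIC))
g=im[130:185,215:280].astype(int)
m=((g[:,:,2]-g[:,:,1]>60)|(g.min(2)>120)).astype(np.uint8)
cn=max(cv2.findContours(m,0,2)[0],key=cv2.contourArea)
rc=cv2.minAreaRect(cn);b=cv2.boxPoints(rc)+[215,130];print(rc)
W=np.array([onz(c,*q,.02) for q in b]);print(W.round(4),W.mean(0))
for i in range(4):
    d=W[(i+1)%4]-W[i];print(np.linalg.norm(d).round(4),np.degrees(np.arctan2(d[1],d[0])).round(1))
E
```

```text
((30.9831485748291, 27.42696762084961), (46.42790985107422, 20.033960342407227), 32.00538635253906)
[[ 0.6393 -0.0333  0.02  ]
 [ 0.664  -0.0417  0.02  ]
 [ 0.6461 -0.0991  0.02  ]
 [ 0.6205 -0.0915  0.02  ]] [ 0.64243991 -0.06642719  0.02      ]
0.0261 -18.7
0.0602 -107.3
0.0267 163.5
0.0611 72.1
```

View pics/w7a.png

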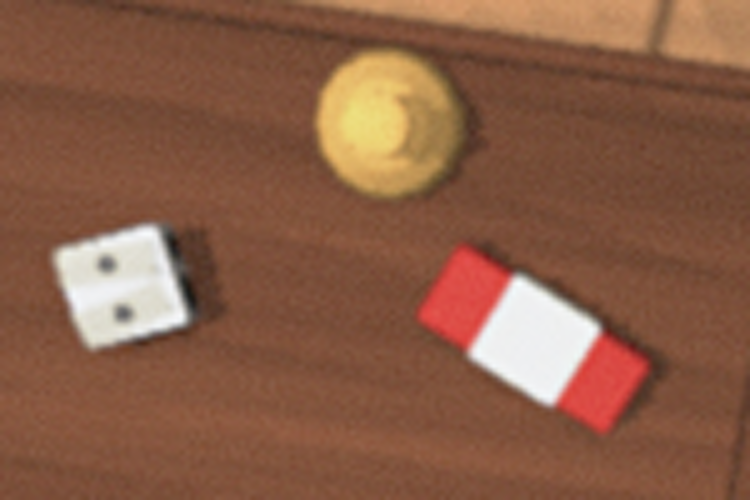

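Request:
{"method": "arm_command", "body": {"targets": [[[0,0,0,0,-6.4,0],[0,0,0,0,-6.4,0],[0,0,0,0,-6.4,0],[0,0,0,0,-6.4,0],[0,0,0,0,-6.4,0],[0,0,0,0,-6.4,0],[0,0,0,0,-6.4,0],[0,0,0,0,-6.4,0],[0,0,0,0,-6.4,0],[0,0,0,0,0,0],[0,0,0,0,0,0]]], "hand": 0.5}}

```text
time: 20.62
ee_pos: [0.627, -0.0801, 0.2088]
eef_rot: [-0.698, 0.11, -0.11, 0.699]
ft_force: [0.5, 0.7, 1.1]
width: 0.0437
```

```bash
python3 - <<'E'
from h import *
st();go([.6422,-.067,.009],-17.8)
c=np.load('w7.npy',allow_pickle=True).item();print(onz(c,218,114,.03))
E
```

```text
t 20.6167 p [0.627, -0.0801, 0.2088] jaw -17.95 y [ 0.  0. -1.] F [0.5 0.7 1.1] w 0.0437 q [-0.43  0.4   0.64  1.49 -0.24  1.33 -0.08]
turn [-0.03 -0.15  0.02]
shift [0.0105 0.1998 0.0171] world [0.0152, 0.0131, -0.1998]
[ 0.68707265 -0.01996174  0.03      ]
```

```bash
python3 - <<'E'
from h import *
t=snap('top','t8.png');s=snap('side','s8.png')
im=s['pixels'];cv2.imwrite('pics/s8a.png',cv2.resize(im[120:270,240:420],None,fx=4,fy=4))
for n,c in(('t',t),('s',s)):
    g=c['pixels'].astype(int);m=((g[:,:,0]-g[:,:,2]>50)&(g[:,:,0]>90)).astype(np.uint8)
    cn=max(cv2.findContours(m,0,2)[0],key=cv2.contourArea);print(n,cv2.boundingRect(cn))
for q in[(300,100),(310,108),(325,112),(340,108)]: print([pt(onz(t,*q,z)[:2]) for z in(0,.1)])
E
```

```text
t (195, 73, 22, 22)
s (375, 166, 10, 17)
[[0.7908, -0.0981], [0.7557, -0.0891]]
[[0.7693, -0.1251], [0.7365, -0.1133]]
[[0.7592, -0.1651], [0.7274, -0.149]]
[[0.7708, -0.2048], [0.7379, -0.1845]]
```

View pics/s8a.png

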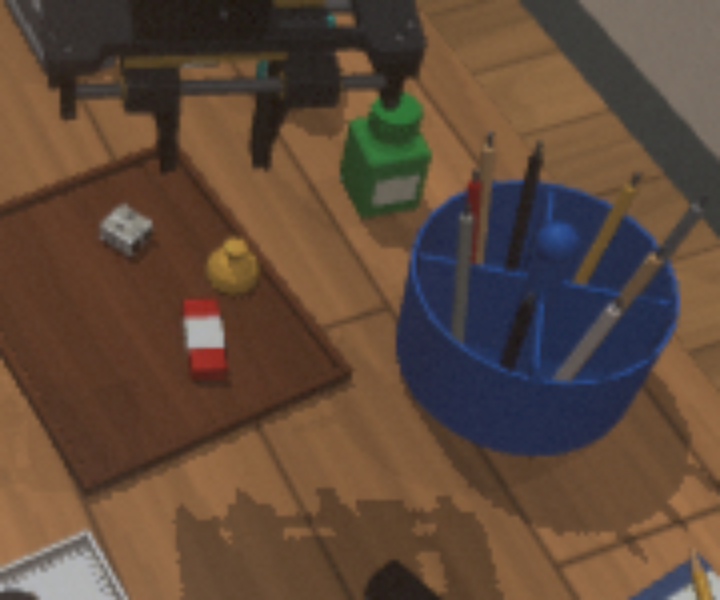

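View pics/t8.png

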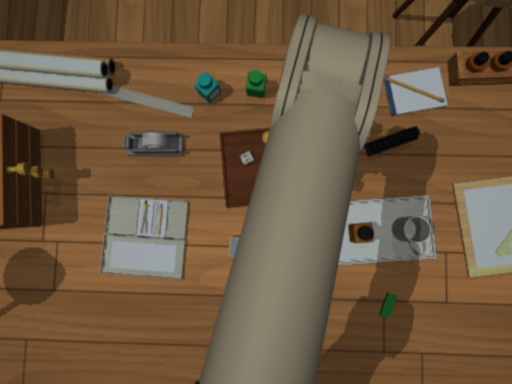

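Request:
{"method": "arm_command", "body": {"targets": [[[0.0053,0.01,0.0086,0,0,0],[0.0053,0.02,0.0086,0,0,0],[0,0.02,0,0,0,0],[0,0.02,0,0,0,0],[0,0.02,0,0,0,0],[0,0.02,0,0,0,0],[0,0.02,0,0,0,0],[0,0.02,0,0,0,0],[0,0.01,0,0,0,0],[0,0,0,0,0,0]]]}}

```text
time: 21.55
ee_pos: [0.6412, -0.0655, 0.0454]
eef_rot: [0.699, -0.11, 0.107, -0.698]
ft_force: [0.1, 0.5, 0.0]
width: 0.0434
```

```bash
python3 - <<'E'
from h import *
st();go([.6422,-.067,.009],-17.8)
s=snap('side','s9.png')
cv2.imwrite('pics/s9a.png',cv2.resize(s['pixels'][120:270,200:400],None,fx=4,fy=4))
E
```

```text
t 21.55 p [0.6412, -0.0655, 0.0454] jaw -17.73 y [-0.004 -0.    -1.   ] F [0.1 0.5 0. ] w 0.0434 q [-0.39  0.58  0.57  1.61 -0.34  1.06 -0.03]
turn [ 0.08  0.07 -0.24]
shift [ 0.0014  0.0364 -0.0012] world [0.001, -0.0015, -0.0364]
```

View pics/s9a.png

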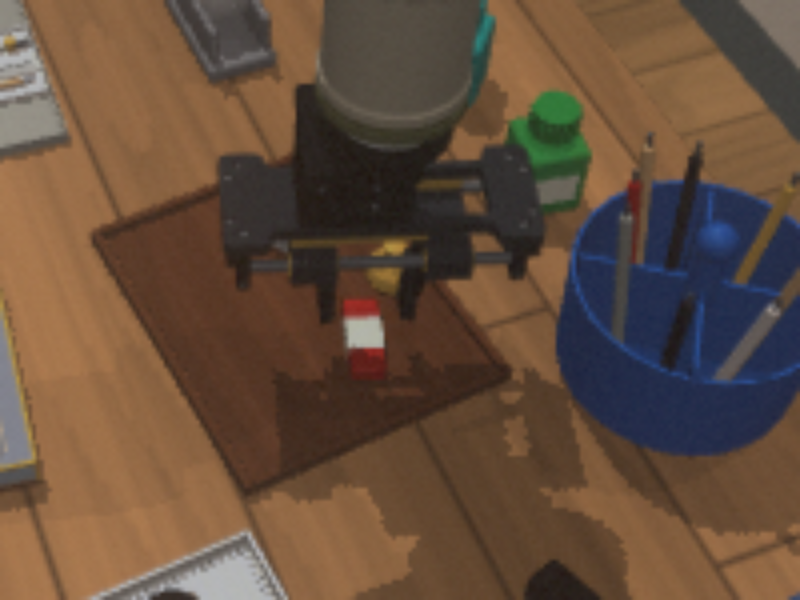

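Request:
{"method": "arm_command", "body": {"targets": [[[0,0.01,0,0,0,0],[0,0.01,0,0,0,0],[0,0.008,0,0,0,0],[0,0.005,0,0,0,0],[0,0.003,0,0,0,0],[0,0.002,0,0,0,0],[0,0,0,0,0,0],[0,0,0,0,0,0]]]}}

```text
time: 22.27
ee_pos: [0.6429, -0.0662, 0.0108]
eef_rot: [-0.699, 0.109, -0.109, 0.699]
ft_force: [-0.8, -0.1, 0.6]
width: 0.0435
```

Request:
{"method": "arm_command", "body": {"targets": [[[0,0.001,0,0,0,0],[0,0,0,0,0,0],[0,0,0,0,0,0],[0,0,0,0,0,0],[0,0,0,0,0,0],[0,0,0,0,0,0],[0,0,0,0,0,0]]], "hand": 0, "grip_force": 12}}

```text
time: 22.85
ee_pos: [0.6428, -0.0661, 0.0097]
eef_rot: [-0.699, 0.109, -0.109, 0.699]
ft_force: [-1.1, 0.3, 0.7]
width: 0.024
```

Request:
{"method": "arm_command", "body": {"targets": [[[0,-0.01,0,0,0,0],[0,-0.015,0,0,0,0],[0,-0.015,0,0,0,0],[0,-0.02,0,0,0,0],[0,-0.02,0,0,0,0],[0,-0.02,0,0,0,0],[0,-0.02,0,0,0,0],[0,-0.02,0,0,0,0],[0,-0.02,0,0,0,0],[0,-0.01,0,0,0,0],[0,0,0,0,0,0]]]}}

```text
time: 23.77
ee_pos: [0.644, -0.0666, 0.1831]
eef_rot: [-0.698, 0.107, -0.111, 0.699]
ft_force: [0.8, -0.4, -0.7]
width: 0.0233
```

```bash
python3 - <<'E'
from h import *
st();go([.4685,.358,.18],None);go([.4685,.358,.18],-2.2)
s=snap('side','s10.png')
cv2.imwrite('pics/s10a.png',cv2.resize(s['pixels'][80:230,200:400],None,fx=4,fy=4))
E
```

```text
t 23.7667 p [0.644, -0.0666, 0.1831] jaw -17.7 y [ 0.005  0.    -1.   ] F [ 0.8 -0.4 -0.7] w 0.0233 q [-0.43  0.45  0.63  1.48 -0.27  1.29 -0.08]
shift [-0.2963  0.0024  0.3512] world [-0.1755, 0.4246, -0.0031]
turn [ -0.06 -15.5    0.28]
shift [-0.1917  0.0031  0.4176] world [-0.1755, 0.4246, -0.0031]
```

View pics/s10a.png

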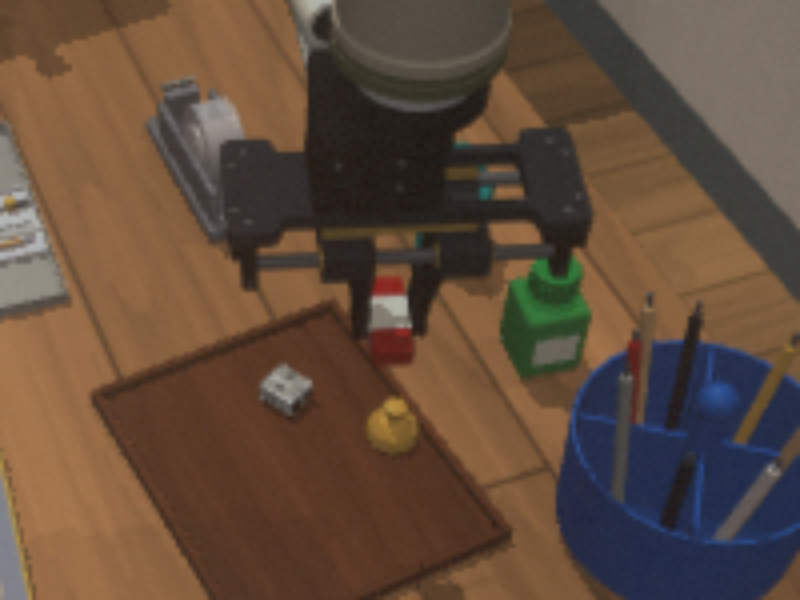

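Request:
{"method": "arm_command", "body": {"targets": [[[-0.012,0,0.0142,0,0,0],[-0.0228,0,0.027,0,0,0],[-0.0228,0,0.027,0,0,0],[-0.0228,0,0.027,0,0,0],[-0.0228,0,0.027,0,0,0],[-0.0228,0,0.027,0,0,0],[-0.0228,0,0.027,0,0,0],[-0.0228,0,0.027,0,0,0],[-0.0228,0,0.027,0,0,0],[-0.0228,0,0.027,0,0,0],[-0.0228,0,0.027,0,0,0],[-0.0228,0,0.027,0,0,0]]]}}

```text
time: 24.82
ee_pos: [0.4853, 0.3113, 0.1783]
eef_rot: [0.699, -0.109, 0.108, -0.698]
ft_force: [0.0, 0.3, -0.2]
width: 0.0239
```

Request:
{"method": "arm_command", "body": {"targets": [[[-0.0228,0,0.027,0,0,0],[-0.0108,0,0.0126,0,0,0],[0,0,0,0,-5,0],[0,0,0,0,-5,0],[0,0,0,0,-5.5,0],[0,0,0,0,0,0],[0,0,0,0,0,0]]]}}

```text
time: 25.4
ee_pos: [0.4665, 0.3577, 0.1785]
eef_rot: [0.707, -0.015, 0.014, -0.707]
ft_force: [-0.2, -1.0, 0.4]
width: 0.0235
```

```bash
python3 - <<'E'
from h import *
st();go([.4685,.358,.011],-2.2)
c=snap('wrist','w11.png');np.save('w11.npy',c,allow_pickle=True)
t=snap('top','t11.png')
cv2.imwrite('pics/t11a.png',cv2.resize(t['pixels'][150:300,60:260],None,fx=4,fy=4))
E
```

```text
t 25.4 p [0.4665, 0.3577, 0.1785] jaw -2.36 y [-0.001 -0.001 -1.   ] F [-0.2 -1.   0.4] w 0.0235 q [-1.06  0.29  0.39  1.64 -0.11  1.24 -0.68]
turn [ 0.06 -0.16 -0.07]
shift [0.002  0.1675 0.0004] world [0.002, 0.0003, -0.1675]
```

View pics/w11.png

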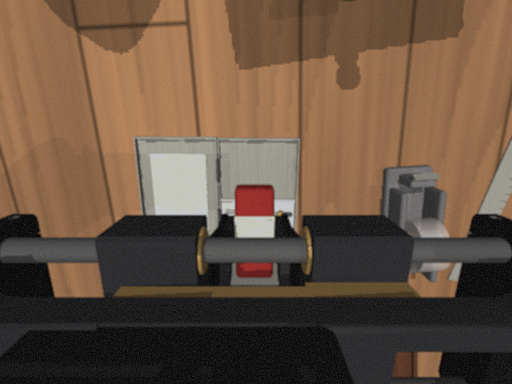

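View pics/t11a.png

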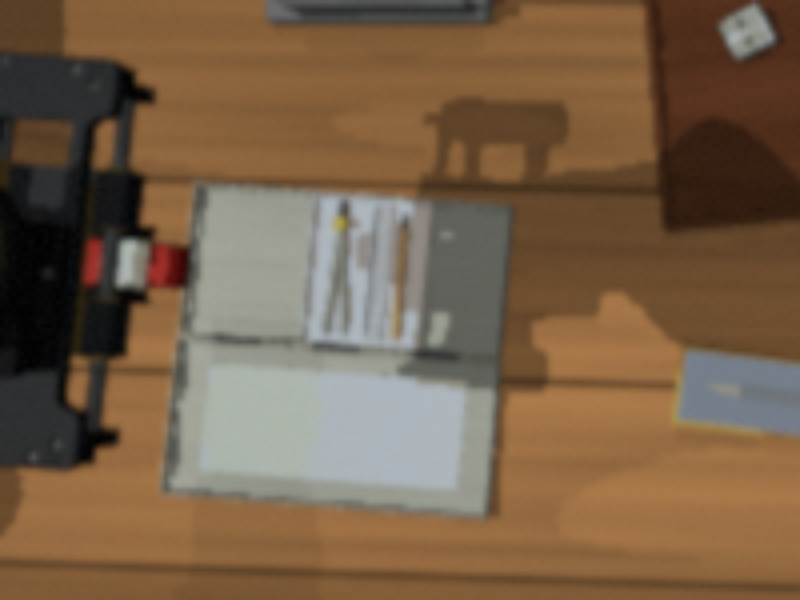

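```bash
python3 - <<'E'
from h import *
c=np.load('w11.npy',allow_pickle=True).item()
for n,u,v,z in[('TL lid',137,138.5,.01),('hinge',218.5,138.5,.01),('TR',299,139,.01),('ridgeL',221,199,.007),('ridgeR',296,200,.007)]: print(n,pt(onz(c,u,v,z)))
cv2.imwrite('pics/w11a.png',cv2.resize(c['pixels'][125:225,130:310],None,fx=4,fy=4,interpolation=cv2.INTER_CUBIC))
E
```

```text
TL lid [0.3257, 0.4084, 0.01]
hinge [0.4247, 0.4043, 0.01]
TR [0.5224, 0.3997, 0.01]
ridgeL [0.4217, 0.3266, 0.007]
ridgeR [0.5191, 0.3213, 0.007]
```

View pics/w11a.png

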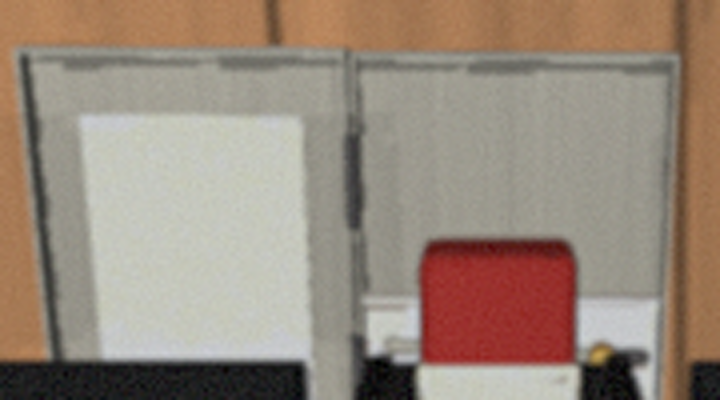

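Request:
{"method": "arm_command", "body": {"targets": [[[0.0035,0.01,0.0033,0,0,0],[0,0.02,0,0,0,0],[0,0.02,0,0,0,0],[0,0.02,0,0,0,0],[0,0.02,0,0,0,0],[0,0.02,0,0,0,0],[0,0.02,0,0,0,0],[0,0.015,0,0,0,0],[0,0.01,0,0,0,0],[0,0.006,0,0,0,0],[0,0.003,0,0,0,0],[0,0,0,0,0,0]]]}}

```text
time: 26.5
ee_pos: [0.4706, 0.3613, 0.0153]
eef_rot: [0.707, -0.014, 0.014, -0.707]
ft_force: [-0.7, -0.4, -0.2]
width: 0.0239
```

Request:
{"method": "arm_command", "body": {"targets": [[[0,0.002,0,0,0,0],[0,0.002,0,0,0,0],[0,0.001,0,0,0,0],[0,0,0,0,0,0]]]}}

```text
time: 26.83
ee_pos: [0.4706, 0.3614, 0.0107]
eef_rot: [-0.707, 0.013, -0.014, 0.707]
ft_force: [-0.6, -0.3, -0.1]
width: 0.0238
```

Request:
{"method": "arm_command", "body": {"targets": [[[0,0.002,0,0,0,0],[0,0.0015,0,0,0,0],[0,0,0,0,0,0]]]}}

```text
time: 27.08
ee_pos: [0.4704, 0.3612, 0.0068]
eef_rot: [0.707, -0.014, 0.013, -0.707]
ft_force: [0.0, 0.1, -0.2]
width: 0.0239
```

Request:
{"method": "arm_command", "body": {"targets": [[[0,0.001,0,0,0,0],[0,0,0,0,0,0]]]}}

```text
time: 27.25
ee_pos: [0.4705, 0.3612, 0.0059]
eef_rot: [0.707, -0.014, 0.013, -0.707]
ft_force: [-0.0, -1.3, 0.2]
width: 0.0239
```

Request:
{"method": "arm_command", "body": {"targets": [[[0,0.0005,0,0,0,0],[0,0,0,0,0,0],[0,0,0,0,0,0],[0,0,0,0,0,0],[0,0,0,0,0,0],[0,0,0,0,0,0]]], "hand": 0.48}}

```text
time: 27.75
ee_pos: [0.4705, 0.3613, 0.0056]
eef_rot: [-0.707, 0.013, -0.014, 0.707]
ft_force: [0.5, 0.3, 0.5]
width: 0.0415
```

Request:
{"method": "arm_command", "body": {"targets": [[[0,-0.005,0,0,0,0],[0,-0.01,0,0,0,0],[0,-0.02,0,0,0,0],[0,-0.02,0,0,0,0],[0,-0.02,0,0,0,0],[0,-0.02,0,0,0,0],[0,-0.02,0,0,0,0],[0,-0.02,0,0,0,0],[0,-0.02,0,0,0,0],[0,-0.02,0,0,0,0],[0,-0.01,0,0,0,0],[0,0,0,0,0,0]]]}}

```text
time: 28.75
ee_pos: [0.4716, 0.362, 0.1937]
eef_rot: [-0.706, 0.012, -0.015, 0.708]
ft_force: [1.3, 0.2, -0.3]
width: 0.0416
```

```bash
python3 - <<'E'
from h import *
st();
go([.629,.0385,.19])
t=snap('top','t12.png');s=snap('side','s12.png')
cv2.imwrite('pics/s12a.png',cv2.resize(s['pixels'][90:190,130:290],None,fx=5,fy=5,interpolation=cv2.INTER_CUBIC))
cv2.imwrite('pics/t12a.png',cv2.resize(t['pixels'][180:290,90:250],None,fx=5,fy=5,interpolation=cv2.INTER_CUBIC))
c=np.load('w5.npy',allow_pickle=True).item()
c7=np.load('w7.npy',allow_pickle=True).item()
for cc,f,Q in[(c,lambda u,v:(150+u/3,30+v/3),[(280,240),(350,226),(362,290),(296,306)]),(c7,lambda u,v:(140+u/5,90+v/5),[(53,253),(160,224),(193,320),(92,350)])]:
    W=np.array([onz(cc,*f(*q),.021) for q in Q])
    print(W.mean(0).round(4))
    for i in range(4):
        d=W[(i+1)%4]-W[i];print(np.linalg.norm(d).round(4),np.degrees(np.arctan2(d[1],d[0])).round(1))
E
```

```text
t 28.75 p [0.4716, 0.362, 0.1937] jaw -2.2 y [ 0.003  0.004 -1.   ] F [ 1.3  0.2 -0.3] w 0.0416 q [-1.06  0.28  0.4   1.61 -0.12  1.26 -0.68]
shift [ 0.1697  0.003  -0.3172] world [0.1574, -0.3235, -0.0037]
[0.6289 0.0391 0.021 ]
0.0291 -64.5
0.0259 -153.6
0.0282 118.0
0.0272 28.3
[0.6289 0.0385 0.021 ]
0.029 -60.8
0.0254 -150.2
0.0281 120.8
0.0262 31.7
```

View pics/s12a.png

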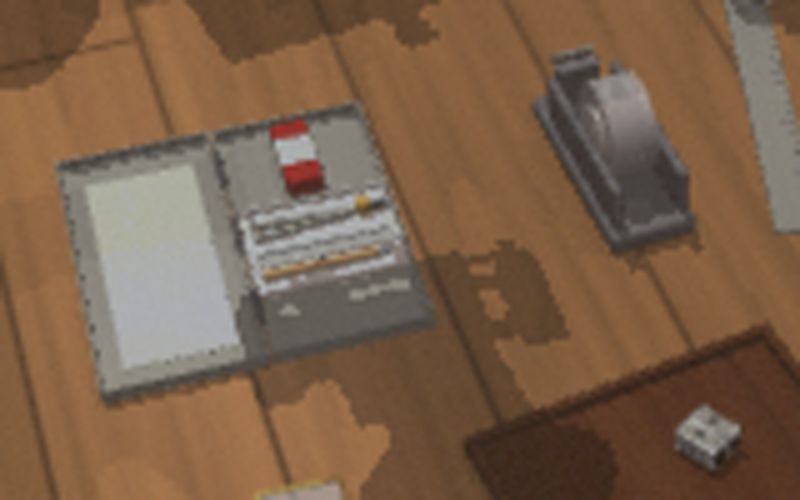

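View pics/t12a.png

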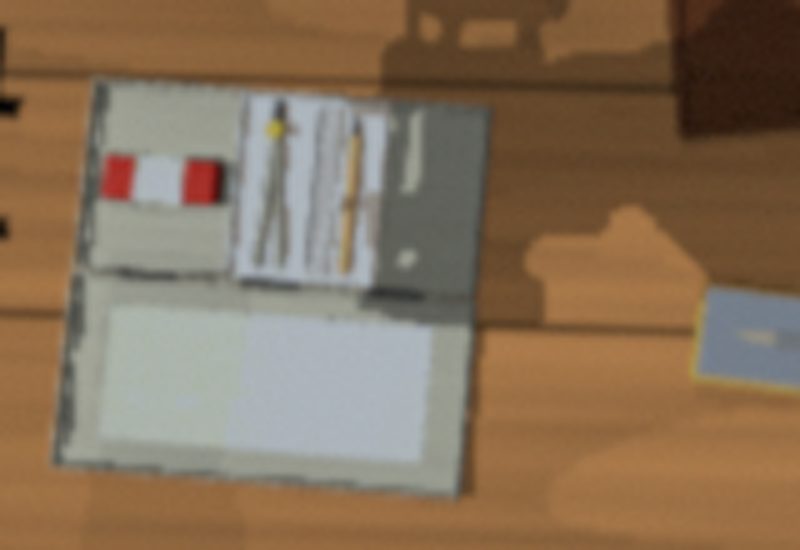

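Request:
{"method": "arm_command", "body": {"targets": [[[0.0077,0,-0.0144,0,0,0],[0.0154,0,-0.0288,0,0,0],[0.0154,0,-0.0288,0,0,0],[0.0154,0,-0.0288,0,0,0],[0.0154,0,-0.0288,0,0,0],[0.0154,0,-0.0288,0,0,0],[0.0154,0,-0.0288,0,0,0],[0.0154,0,-0.0288,0,0,0],[0.0154,0,-0.0288,0,0,0],[0.0154,0,-0.0288,0,0,0],[0.0154,0,-0.0288,0,0,0],[0.0077,0,-0.0144,0,0,0]]], "hand": 0.55}}

```text
time: 29.85
ee_pos: [0.6279, 0.0332, 0.1889]
eef_rot: [0.708, -0.016, 0.014, -0.706]
ft_force: [0.3, -1.7, 0.4]
width: 0.0478
```

Request:
{"method": "arm_command", "body": {"targets": [[[0,0,0,0,-6.5,0],[0,0,0,0,-6.5,0],[0,0,0,0,-6.5,0],[0,0,0,0,-6.5,0],[0,0,0,0,-6.2,0],[0,0,0,0,0,0],[0,0,0,0,0,0]]]}}

```text
time: 30.43
ee_pos: [0.6271, 0.0381, 0.1893]
eef_rot: [-0.683, -0.181, 0.183, 0.683]
ft_force: [-0.1, 0.1, -0.7]
width: 0.0476
```

```bash
python3 - <<'E'
from h import *
st();go([.629,.0387,.0105],30)
s=snap('side','s13.png');c=snap('wrist','w13.png')
E
```

```text
t 30.4333 p [0.6271, 0.0381, 0.1893] jaw 29.81 y [-0.002 -0.    -1.   ] F [-0.1  0.1 -0.7] w 0.0476 q [-0.5   0.38  0.47  1.52 -0.18  1.29  0.52]
turn [-0.04 -0.19 -0.1 ]
shift [ 0.0019  0.1788 -0.0004] world [0.0019, 0.0006, -0.1788]
```

View pics/w13.png

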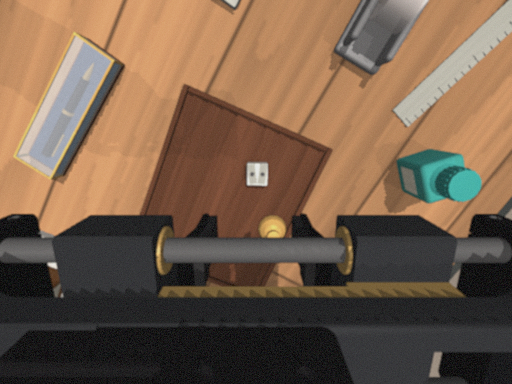

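```bash
python3 - <<'E'
from h import *
c=snap('wrist','w14.png')
im=c['pixels'];g=im[150:200,230:285].astype(int)
m=(g.min(2)>90).astype(np.uint8);cn=max(cv2.findContours(m,0,2)[0],key=cv2.contourArea)
x,y,w,h=cv2.boundingRect(cn);print(x+230,y+150,w,h)
print(onz(c,x+230+w/2,y+150+h/2,.021), onz(c,x+230,y+150+h/2,.021),onz(c,x+230+w,y+150+h/2,.021)); st()
cv2.imwrite('pics/w14a.png',cv2.resize(im[140:210,220:290],None,fx=8,fy=8,interpolation=cv2.INTER_CUBIC))
E
```

```text
246 162 23 24
[0.62978979 0.04109444 0.021     ] [0.61723788 0.0338951  0.021     ] [0.64234035 0.04829299 0.021     ]
t 30.5833 p [0.6275, 0.0382, 0.19] jaw 29.85 y [-0.001 -0.    -1.   ] F [ 0.6 -0.3 -0.6] w 0.048 q [-0.5   0.38  0.47  1.52 -0.18  1.29  0.52]
```

View pics/w14a.png

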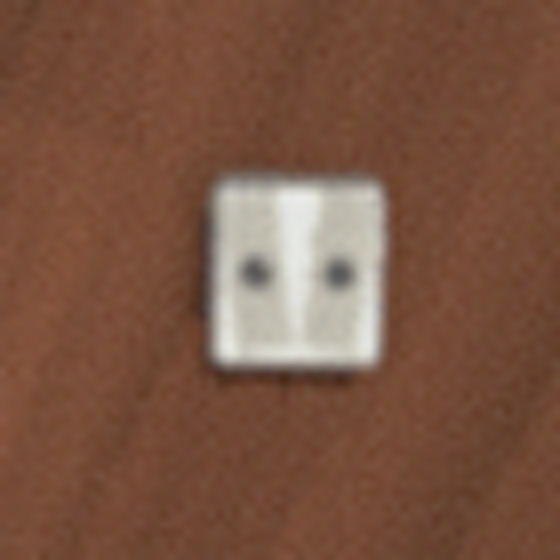

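Request:
{"method": "arm_command", "body": {"targets": [[[0.0026,0.01,0.0006,0,0,0],[0,0.02,0,0,0,0],[0,0.02,0,0,0,0],[0,0.02,0,0,0,0],[0,0.02,0,0,0,0],[0,0.02,0,0,0,0],[0,0.02,0,0,0,0],[0,0.02,0,0,0,0],[0,0.015,0,0,0,0],[0,0.008,0,0,0,0],[0,0.004,0,0,0,0],[0,0,0,0,0,0]]]}}

```text
time: 31.58
ee_pos: [0.6293, 0.0401, 0.0127]
eef_rot: [-0.683, -0.183, 0.183, 0.683]
ft_force: [-0.3, 0.7, -0.1]
width: 0.048
```

Request:
{"method": "arm_command", "body": {"targets": [[[0,0.001,0,0,0,0],[0,0,0,0,0,0],[0,0,0,0,0,0]]]}}

```text
time: 31.83
ee_pos: [0.6302, 0.0402, 0.0134]
eef_rot: [-0.683, -0.184, 0.183, 0.683]
ft_force: [0.6, -0.2, -0.7]
width: 0.0482
```

Request:
{"method": "arm_command", "body": {"targets": [[[0,0.002,0,0,0,0],[0,0.0015,0,0,0,0],[0,0,0,0,0,0]]]}}

```text
time: 32.08
ee_pos: [0.6295, 0.0401, 0.0089]
eef_rot: [-0.683, -0.183, 0.183, 0.683]
ft_force: [0.2, 1.0, 0.5]
width: 0.0482
```

Request:
{"method": "arm_command", "body": {"targets": [[[0,0,0,0,0,0],[0,0,0,0,0,0],[0,0,0,0,0,0],[0,0,0,0,0,0],[0,0,0,0,0,0],[0,0,0,0,0,0],[0,0,0,0,0,0]]], "hand": 0, "grip_force": 15}}

```text
time: 32.67
ee_pos: [0.6297, 0.0401, 0.0091]
eef_rot: [-0.683, -0.183, 0.183, 0.683]
ft_force: [0.3, 0.1, 0.7]
width: 0.0255
```

Request:
{"method": "arm_command", "body": {"targets": [[[0,-0.01,0,0,0,0],[0,-0.015,0,0,0,0],[0,-0.015,0,0,0,0],[0,-0.02,0,0,0,0],[0,-0.02,0,0,0,0],[0,-0.02,0,0,0,0],[0,-0.02,0,0,0,0],[0,-0.02,0,0,0,0],[0,-0.02,0,0,0,0],[0,-0.01,0,0,0,0],[0,0,0,0,0,0]]]}}

```text
time: 33.58
ee_pos: [0.6309, 0.04, 0.182]
eef_rot: [0.683, 0.185, -0.181, -0.683]
ft_force: [0.2, 0.6, -0.0]
width: 0.026
```

```bash
python3 - <<'E'
from h import *
st();go([.465,.217,.18],None)
s=snap('side','s15.png')
cv2.imwrite('pics/s15a.png',cv2.resize(s['pixels'][80:230,180:380],None,fx=4,fy=4))
E
```

```text
t 33.5833 p [0.6309, 0.04, 0.182] jaw 30.0 y [ 0.004  0.001 -1.   ] F [ 0.2  0.6 -0. ] w 0.026 q [-0.5   0.39  0.47  1.52 -0.18  1.27  0.52]
shift [-0.0552  0.0015  0.2362] world [-0.1659, 0.177, -0.002]
```

View pics/s15a.png

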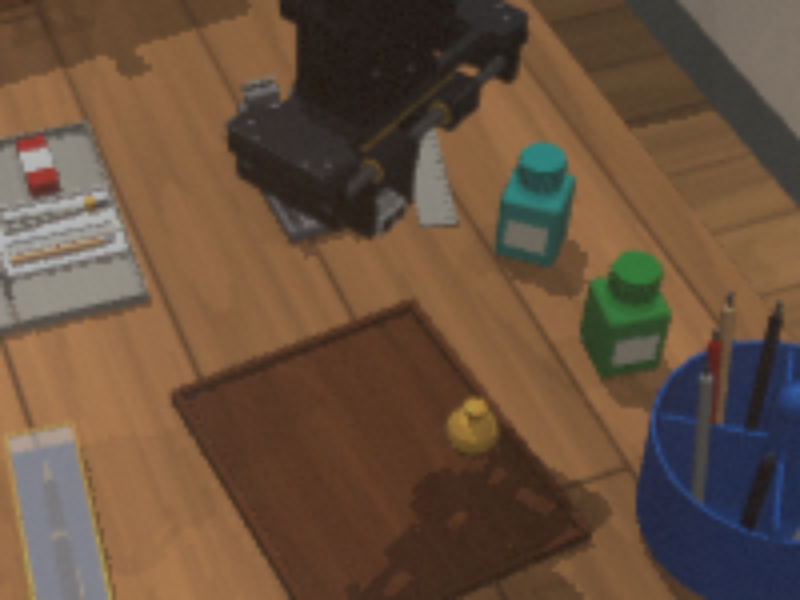

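Request:
{"method": "arm_command", "body": {"targets": [[[-0.0028,0,0.0118,0,0,0],[-0.0055,0,0.0236,0,0,0],[-0.0055,0,0.0236,0,0,0],[-0.0055,0,0.0236,0,0,0],[-0.0055,0,0.0236,0,0,0],[-0.0055,0,0.0236,0,0,0],[-0.0055,0,0.0236,0,0,0],[-0.0055,0,0.0236,0,0,0],[-0.0055,0,0.0236,0,0,0],[-0.0055,0,0.0236,0,0,0],[-0.0028,0,0.0118,0,0,0]]]}}

```text
time: 34.55
ee_pos: [0.4604, 0.2194, 0.1775]
eef_rot: [-0.683, -0.183, 0.185, 0.683]
ft_force: [0.7, 0.1, 0.2]
width: 0.0259
```

Request:
{"method": "arm_command", "body": {"targets": [[[0,0,0,0,6.5,0],[0,0,0,0,6.5,0],[0,0,0,0,6.5,0],[0,0,0,0,6.5,0],[0,0,0,0,6.2,0],[0,0,0,0,0,0],[0,0,0,0,0,0],[0,0,0,0,0,0]]]}}

```text
time: 35.22
ee_pos: [0.4632, 0.2169, 0.1783]
eef_rot: [0.707, -0.012, 0.012, -0.707]
ft_force: [0.8, 0.9, 0.7]
width: 0.0256
```

```bash
python3 - <<'E'
from h import *
st();go([.465,.2175,.012],-2.2)
c=snap('wrist','w16.png');np.save('w16.npy',c,allow_pickle=True)
E
```

```text
t 35.2167 p [0.4632, 0.2169, 0.1783] jaw -1.95 y [-0.001 -0.001 -1.   ] F [0.8 0.9 0.7] w 0.0256 q [-0.87  0.11  0.37  1.84 -0.04  1.21 -0.52]
turn [ 0.04  0.25 -0.06]
shift [0.0018 0.1663 0.0007] world [0.0018, 0.0006, -0.1663]
```

View pics/w16.png

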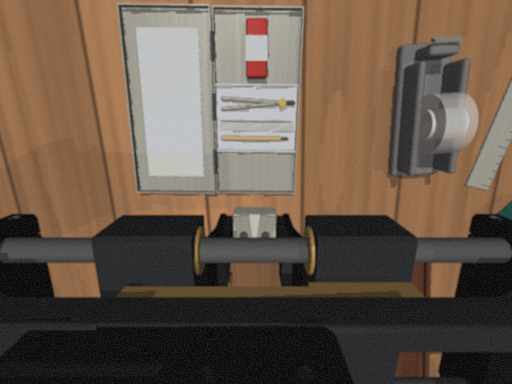

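```bash
python3 - <<'E'
from h import *
c=np.load('w16.npy',allow_pickle=True).item()
cv2.imwrite('pics/w16a.png',cv2.resize(c['pixels'][0:210,190:320],None,fx=3.5,fy=2.8,interpolation=cv2.INTER_CUBIC))
for n,u,v,z in[('TL',213,7,.01),('TR',302,8,.01),('BR',296,194,.01),('BL',216,193,.01),('ridgeL',216,152,.007),('ridgeR',297,152.5,.007),('er',257,47,.016)]: print(n,pt(onz(c,u,v,z)))
E
```

```text
TL [0.4247, 0.4032, 0.01]
TR [0.5208, 0.399, 0.01]
BR [0.5156, 0.19, 0.01]
BL [0.4132, 0.1948, 0.01]
ridgeL [0.4165, 0.2468, 0.007]
ridgeR [0.517, 0.2427, 0.007]
er [0.4709, 0.3611, 0.016]
```

View pics/w16a.png

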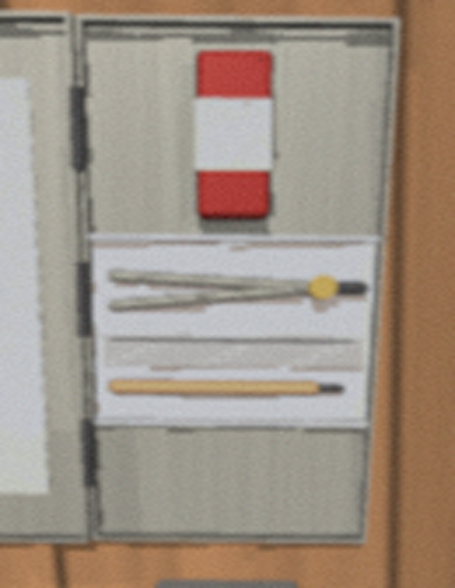

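Request:
{"method": "arm_command", "body": {"targets": [[[0.0028,0.01,0.0017,0,0.2,0],[0,0.02,0,0,0,0],[0,0.02,0,0,0,0],[0,0.02,0,0,0,0],[0,0.02,0,0,0,0],[0,0.02,0,0,0,0],[0,0.02,0,0,0,0],[0,0.015,0,0,0,0],[0,0.01,0,0,0,0],[0,0.006,0,0,0,0],[0,0.003,0,0,0,0],[0,0,0,0,0,0]]]}}

```text
time: 36.27
ee_pos: [0.4668, 0.2184, 0.0148]
eef_rot: [0.707, -0.015, 0.015, -0.707]
ft_force: [-0.2, -0.5, 0.1]
width: 0.0257
```

Request:
{"method": "arm_command", "body": {"targets": [[[0,0.002,0,0,0,0],[0,0.002,0,0,0,0],[0,0.001,0,0,0,0],[0,0,0,0,0,0]]]}}

```text
time: 36.6
ee_pos: [0.4668, 0.2185, 0.0102]
eef_rot: [-0.707, 0.015, -0.015, 0.707]
ft_force: [0.2, 0.1, -0.6]
width: 0.0261
```

Request:
{"method": "arm_command", "body": {"targets": [[[0,0.002,0,0,0,0],[0,0.0015,0,0,0,0],[0,0.001,0,0,0,0],[0,0,0,0,0,0]]]}}

```text
time: 36.93
ee_pos: [0.4666, 0.2183, 0.0053]
eef_rot: [0.707, -0.015, 0.015, -0.707]
ft_force: [0.2, 0.1, -0.8]
width: 0.0257
```

Request:
{"method": "arm_command", "body": {"targets": [[[0,0.0003,0,0,0,0],[0,0,0,0,0,0],[0,0,0,0,0,0],[0,0,0,0,0,0],[0,0,0,0,0,0],[0,0,0,0,0,0]]], "hand": 0.5}}

```text
time: 37.43
ee_pos: [0.4668, 0.2185, 0.0053]
eef_rot: [-0.707, 0.015, -0.015, 0.707]
ft_force: [-0.8, -0.5, -0.2]
width: 0.0431
```

Request:
{"method": "arm_command", "body": {"targets": [[[0,-0.005,0,0,0,0],[0,-0.01,0,0,0,0],[0,-0.02,0,0,0,0],[0,-0.02,0,0,0,0],[0,-0.02,0,0,0,0],[0,-0.02,0,0,0,0],[0,-0.02,0,0,0,0],[0,-0.02,0,0,0,0],[0,-0.02,0,0,0,0],[0,-0.02,0,0,0,0],[0,-0.02,0,0,0,0],[0,-0.005,0,0,0,0]]]}}

```text
time: 38.43
ee_pos: [0.468, 0.2188, 0.2094]
eef_rot: [-0.706, 0.013, -0.016, 0.708]
ft_force: [-0.4, 0.1, 0.7]
width: 0.0438
```

```bash
python3 - <<'E'
from h import *
st();
go([.445,-.2503,.2]); go([.445,-.2503,.2],-75.3)
t=snap('top','t17.png');s=snap('side','s17.png')
cv2.imwrite('pics/s17a.png',cv2.resize(s['pixels'][90:190,130:290],None,fx=5,fy=5,interpolation=cv2.INTER_CUBIC))
E
```

```text
t 38.4333 p [0.468, 0.2188, 0.2094] jaw -2.42 y [ 0.004  0.003 -1.   ] F [-0.4  0.1  0.7] w 0.0438 q [-0.88  0.09  0.38  1.79 -0.04  1.27 -0.53]
shift [-0.0033  0.0078 -0.4697] world [-0.023, -0.4691, -0.0094]
turn [-0.31 72.88  0.08]
shift [ 0.4479  0.0094 -0.1413] world [-0.023, -0.4691, -0.0094]
```

View pics/s17a.png

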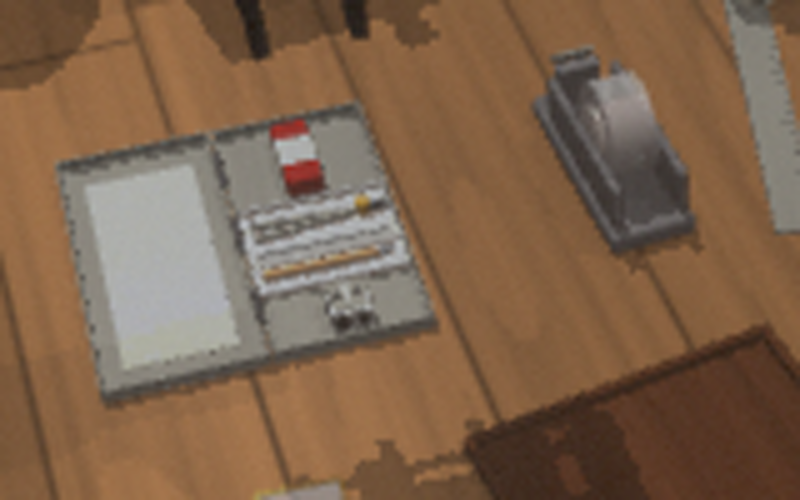

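View pics/t17.png

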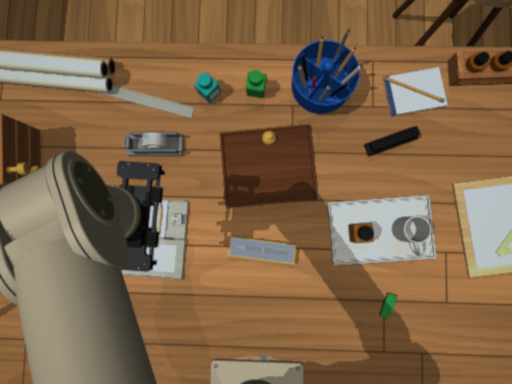

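Request:
{"method": "arm_command", "body": {"targets": [[[0,0,-0.0175,0,0,0],[0,0,-0.034,0,0,0],[0,0,-0.034,0,0,0],[0,0,-0.034,0,0,0],[0,0,-0.034,0,0,0],[0,0,-0.034,0,0,0],[0,0,-0.034,0,0,0],[0,0,-0.034,0,0,0],[0,0,-0.034,0,0,0],[0,0,-0.034,0,0,0],[0,0,-0.034,0,0,0],[0,0,-0.034,0,0,0]]], "hand": 0.85}}

```text
time: 39.53
ee_pos: [0.4489, -0.1747, 0.2042]
eef_rot: [-0.707, 0.015, -0.014, 0.707]
ft_force: [0.8, -0.1, -0.3]
width: 0.0741
```

Request:
{"method": "arm_command", "body": {"targets": [[[-0.003,0,-0.034,0,0,0],[0,0,-0.034,0,0,0],[0,0,-0.0102,0,0,0],[0,0,0,0,7,0],[0,0,0,0,7,0],[0,0,0,0,7,0],[0,0,0,0,7,0],[0,0,0,0,7,0]]]}}

```text
time: 40.2
ee_pos: [0.4429, -0.251, 0.204]
eef_rot: [0.669, -0.23, 0.228, -0.669]
ft_force: [0.3, 0.2, 0.9]
width: 0.0742
```

Request:
{"method": "arm_command", "body": {"targets": [[[0,0,0,0,7,0],[0,0,0,0,7,0],[0,0,0,0,7,0],[0,0,0,0,7,0],[0,0,0,0,7,0],[0,0,0,0,2.9,0],[0,0,0,0,0,0],[0,0,0,0,0,0]]]}}

```text
time: 40.87
ee_pos: [0.4434, -0.2508, 0.2044]
eef_rot: [0.56, -0.432, 0.431, -0.56]
ft_force: [0.6, -0.5, -1.0]
width: 0.0739
```

```bash
python3 - <<'E'
from h import *
st();go([.445,-.2503,.0688],-75.3)
c=snap('wrist','w18.png');np.save('w18.npy',c,allow_pickle=True)
E
```

```text
t 40.8667 p [0.4434, -0.2508, 0.2044] jaw -75.19 y [-0.001  0.    -1.   ] F [ 0.6 -0.5 -1. ] w 0.0739 q [-0.49  0.1   0.98  1.83 -0.09  1.26 -0.79]
turn [ 0.07  0.11 -0.04]
shift [-1.000e-04  1.356e-01  1.700e-03] world [0.0016, 0.0005, -0.1356]
```

View pics/w18.png

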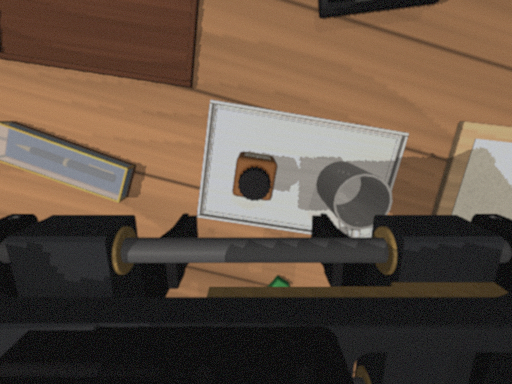

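Request:
{"method": "arm_command", "body": {"targets": [[[0,0.01,0.0017,0,0,0],[0,0.02,0,0,0,0],[0,0.02,0,0,0,0],[0,0.02,0,0,0,0],[0,0.02,0,0,0,0],[0,0.02,0,0,0,0],[0,0.015,0,0,0,0],[0,0.007,0,0,0,0],[0,0.003,0,0,0,0],[0,0,0,0,0,0],[0,0,0,0,0,0]]]}}

```text
time: 41.83
ee_pos: [0.4461, -0.2506, 0.0707]
eef_rot: [-0.56, 0.432, -0.432, 0.56]
ft_force: [-0.0, -0.9, 1.0]
width: 0.0745
```

Request:
{"method": "arm_command", "body": {"targets": [[[0,0,0,0,0,0],[0,0,0,0,0,0],[0,0,0,0,0,0],[0,0,0,0,0,0],[0,0,0,0,0,0],[0,0,0,0,0,0],[0,0,0,0,0,0],[0,0,0,0,0,0]]], "hand": 0, "grip_force": 25}}

```text
time: 42.5
ee_pos: [0.4459, -0.2503, 0.0702]
eef_rot: [-0.56, 0.432, -0.432, 0.56]
ft_force: [0.9, 1.5, 0.4]
width: 0.0335
```

Request:
{"method": "arm_command", "body": {"targets": [[[0,-0.01,0,0,0,0],[0,-0.015,0,0,0,0],[0,-0.02,0,0,0,0],[0,-0.02,0,0,0,0],[0,-0.02,0,0,0,0],[0,-0.02,0,0,0,0],[0,-0.015,0,0,0,0],[0,-0.01,0,0,0,0],[0,0,0,0,0,0]]]}}

```text
time: 43.25
ee_pos: [0.4465, -0.2508, 0.2022]
eef_rot: [-0.559, 0.431, -0.433, 0.56]
ft_force: [0.4, -0.3, -2.2]
width: 0.0332
```

```bash
python3 - <<'E'
from h import *
st();go([.5647,.0287,.2],None)
E
```

```text
t 43.25 p [0.4465, -0.2508, 0.2022] jaw -75.3 y [ 0.003 -0.    -1.   ] F [ 0.4 -0.3 -2.2] w 0.0332 q [-0.5   0.11  1.    1.83 -0.1   1.25 -0.79]
shift [-0.2404  0.0025  0.1852] world [0.1182, 0.2795, -0.0022]
```

Request:
{"method": "arm_command", "body": {"targets": [[[-0.0109,0,0.0084,0,0,0],[-0.0218,0,0.0169,0,0,0],[-0.0218,0,0.0169,0,0,0],[-0.0218,0,0.0169,0,0,0],[-0.0218,0,0.0169,0,0,0],[-0.0218,0,0.0169,0,0,0],[-0.0218,0,0.0169,0,0,0],[-0.0218,0,0.0169,0,0,0],[-0.0218,0,0.0169,0,0,0],[-0.0218,0,0.0169,0,0,0],[-0.0218,0,0.0169,0,0,0],[-0.0109,0,0.0084,0,0,0]]]}}

```text
time: 44.25
ee_pos: [0.5649, 0.0328, 0.1988]
eef_rot: [0.561, -0.431, 0.43, -0.56]
ft_force: [0.6, 0.5, -2.4]
width: 0.0334
```

Request:
{"method": "arm_command", "body": {"targets": [[[0,0,0,0,0,0],[0,0,0,0,0,0],[0,0,0,0,0,0]]]}}

```text
time: 44.5
ee_pos: [0.5641, 0.0272, 0.1998]
eef_rot: [0.56, -0.432, 0.432, -0.559]
ft_force: [0.8, -0.8, -1.8]
width: 0.0334
```

```bash
python3 - <<'E'
from h import *
st();go([.5653,.0287,.0732],-75.3)
E
```

```text
t 44.5 p [0.5641, 0.0272, 0.1998] jaw -75.39 y [-0.001 -0.001 -1.   ] F [ 0.8 -0.8 -1.8] w 0.0334 q [-0.8   0.26  0.79  1.69 -0.19  1.27 -1.28]
turn [ 0.06 -0.09  0.03]
shift [-0.0012  0.1266  0.0015] world [0.0012, 0.0015, -0.1266]
```

Request:
{"method": "arm_command", "body": {"targets": [[[-0.001,0.01,0.0012,0,0,0],[0,0.02,0,0,0,0],[0,0.02,0,0,0,0],[0,0.02,0,0,0,0],[0,0.02,0,0,0,0],[0,0.015,0,0,0,0],[0,0.01,0,0,0,0],[0,0.005,0,0,0,0],[0,0.003,0,0,0,0],[0,0,0,0,0,0]]]}}

```text
time: 45.33
ee_pos: [0.5655, 0.0298, 0.0772]
eef_rot: [-0.56, 0.432, -0.432, 0.56]
ft_force: [0.3, 0.3, -3.0]
width: 0.0335
```

Request:
{"method": "arm_command", "body": {"targets": [[[0,0.001,0,0,0,0],[0,0.001,0,0,0,0],[0,0,0,0,0,0]]]}}

```text
time: 45.58
ee_pos: [0.5659, 0.0302, 0.0757]
eef_rot: [-0.56, 0.432, -0.432, 0.56]
ft_force: [-0.3, -0.1, -2.5]
width: 0.0334
```

Request:
{"method": "arm_command", "body": {"targets": [[[0.001,0.001,0,0,0,0],[0,0.001,0,0,0,0],[0,0,0,0,0,0]]]}}

```text
time: 45.83
ee_pos: [0.5659, 0.0291, 0.0733]
eef_rot: [-0.56, 0.432, -0.432, 0.56]
ft_force: [-0.6, -0.0, -2.0]
width: 0.0337
```

Request:
{"method": "arm_command", "body": {"targets": [[[0,0.001,0,0,0,0],[0,0,0,0,0,0]]]}}

```text
time: 46.0
ee_pos: [0.5663, 0.0292, 0.0732]
eef_rot: [-0.56, 0.432, -0.432, 0.56]
ft_force: [-3.5, 0.2, 8.4]
width: 0.0332
```

Touched down; release, rise, then go for the mug.

Request:
{"method": "arm_command", "body": {"targets": [[[0,0,0,0,0,0],[0,0,0,0,0,0],[0,0,0,0,0,0],[0,0,0,0,0,0],[0,0,0,0,0,0],[0,0,0,0,0,0]]], "hand": 0.85}}

```text
time: 46.5
ee_pos: [0.5658, 0.0291, 0.0722]
eef_rot: [0.56, -0.432, 0.432, -0.56]
ft_force: [-0.9, -0.9, -0.1]
width: 0.0656
```

Request:
{"method": "arm_command", "body": {"targets": [[[0,-0.01,0,0,0,0],[0,-0.02,0,0,0,0],[0,-0.02,0,0,0,0],[0,-0.02,0,0,0,0],[0,-0.02,0,0,0,0],[0,-0.02,0,0,0,0],[0,-0.02,0,0,0,0],[0,0,0,0,0,0]]]}}

```text
time: 47.17
ee_pos: [0.5676, 0.0288, 0.2068]
eef_rot: [-0.558, 0.431, -0.433, 0.561]
ft_force: [0.3, -1.2, 0.1]
width: 0.0739
```

```bash
python3 - <<'E'
from h import *
st();go([.4558,-.369,.2],None)
c=snap('wrist','w19.png')
s=snap('side','s19.png')
cv2.imwrite('pics/s19a.png',cv2.resize(s['pixels'][130:280,180:380],None,fx=4,fy=4))
E
```

```text
t 47.1667 p [0.5676, 0.0288, 0.2068] jaw -75.32 y [ 0.006  0.002 -1.   ] F [ 0.3 -1.2  0.1] w 0.0739 q [-0.8   0.26  0.79  1.68 -0.19  1.28 -1.28]
shift [ 0.3565  0.0055 -0.209 ] world [-0.1118, -0.3978, -0.0068]
```

View pics/s19a.png

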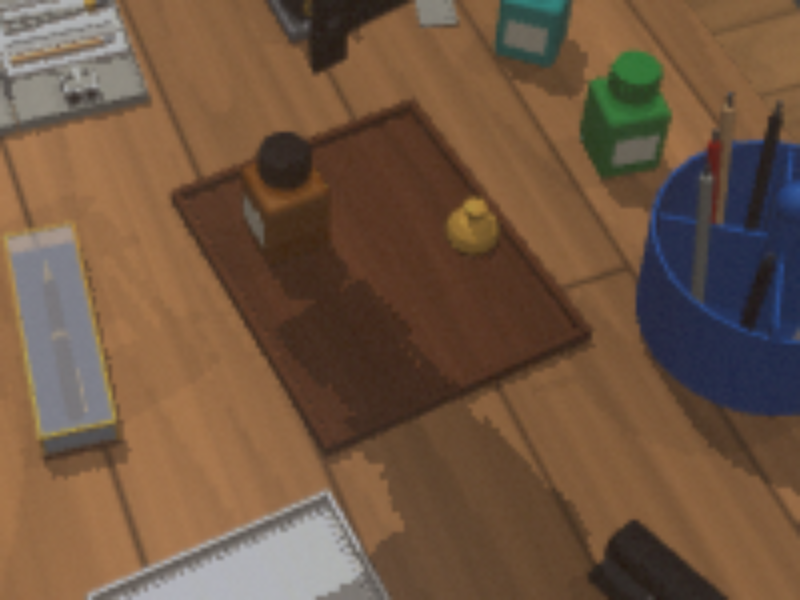

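Request:
{"method": "arm_command", "body": {"targets": [[[0.0162,0,-0.0095,0,0,0],[0.0324,0,-0.019,0,0,0],[0.0324,0,-0.019,0,0,0],[0.0324,0,-0.019,0,0,0],[0.0324,0,-0.019,0,0,0],[0.0324,0,-0.019,0,0,0],[0.0324,0,-0.019,0,0,0],[0.0324,0,-0.019,0,0,0],[0.0324,0,-0.019,0,0,0],[0.0324,0,-0.019,0,0,0],[0.0324,0,-0.019,0,0,0],[0.0162,0,-0.0095,0,0,0]]], "hand": 1}}

```text
time: 48.27
ee_pos: [0.4511, -0.3728, 0.2016]
eef_rot: [0.56, -0.433, 0.433, -0.558]
ft_force: [0.4, -0.3, -0.2]
width: 0.087
```

Request:
{"method": "arm_command", "body": {"targets": [[[0,0,0,0,0,0],[0,0,0,0,0,0],[0,0,0,0,0,0]]]}}

```text
time: 48.52
ee_pos: [0.4544, -0.3677, 0.2015]
eef_rot: [-0.56, 0.432, -0.431, 0.56]
ft_force: [0.6, 0.7, -1.0]
width: 0.0872
```

```bash
python3 - <<'E'
from h import *
st();go([.4558,-.369,.0434],-75.3)
c=snap('wrist','w20.png')
E
```

```text
t 48.5167 p [0.4544, -0.3677, 0.2015] jaw -75.25 y [-0.001  0.001 -1.   ] F [ 0.6  0.7 -1. ] w 0.0872 q [-0.16  0.36  0.96  1.64 -0.31  1.3  -0.46]
turn [ 0.04  0.05 -0.07]
shift [0.0017 0.1581 0.0011] world [0.0014, -0.0013, -0.1581]
```

View pics/w20.png

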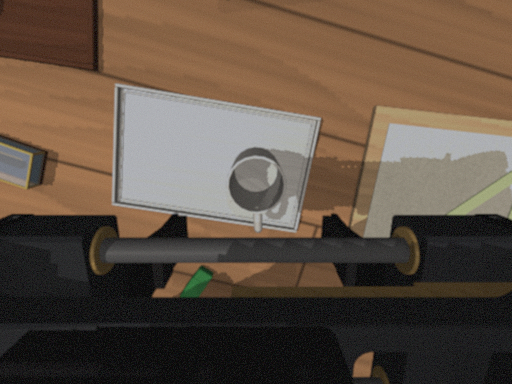

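Request:
{"method": "arm_command", "body": {"targets": [[[0.0015,0.01,0.001,0,0,0],[0,0.02,0,0,0,0],[0,0.02,0,0,0,0],[0,0.02,0,0,0,0],[0,0.02,0,0,0,0],[0,0.02,0,0,0,0],[0,0.02,0,0,0,0],[0,0.015,0,0,0,0],[0,0.008,0,0,0,0],[0,0.004,0,0,0,0],[0,0,0,0,0,0],[0,0,0,0,0,0]]]}}

```text
time: 49.57
ee_pos: [0.4559, -0.3699, 0.0457]
eef_rot: [-0.56, 0.432, -0.432, 0.56]
ft_force: [-0.1, 0.5, -0.1]
width: 0.0869
```

Request:
{"method": "arm_command", "body": {"targets": [[[0,0,0,0,0,0],[0,0,0,0,0,0],[0,0,0,0,0,0],[0,0,0,0,0,0],[0,0,0,0,0,0],[0,0,0,0,0,0],[0,0,0,0,0,0]]], "hand": 0, "grip_force": 20}}

```text
time: 50.15
ee_pos: [0.4557, -0.3699, 0.0454]
eef_rot: [-0.56, 0.432, -0.432, 0.56]
ft_force: [-0.1, 1.4, 4.1]
width: 0.0626
```

Request:
{"method": "arm_command", "body": {"targets": [[[0,-0.01,0,0,0,0],[0,-0.015,0,0,0,0],[0,-0.02,0,0,0,0],[0,-0.02,0,0,0,0],[0,-0.02,0,0,0,0],[0,-0.02,0,0,0,0],[0,-0.02,0,0,0,0],[0,-0.02,0,0,0,0],[0,-0.01,0,0,0,0],[0,-0.005,0,0,0,0],[0,0,0,0,0,0]]]}}

```text
time: 51.07
ee_pos: [0.4557, -0.37, 0.2059]
eef_rot: [-0.56, 0.431, -0.432, 0.56]
ft_force: [-0.3, 0.4, -0.9]
width: 0.0628
```

```bash
python3 - <<'E'
from h import *
st();go([.573,-.0805,.2],None)
E
```

```text
t 51.0667 p [0.4557, -0.37, 0.2059] jaw -75.29 y [ 0.001 -0.    -1.   ] F [-0.3  0.4 -0.9] w 0.0628 q [-0.16  0.36  0.97  1.63 -0.31  1.31 -0.46]
shift [-0.2503  0.0059  0.187 ] world [0.1173, 0.2895, -0.0059]
```

Request:
{"method": "arm_command", "body": {"targets": [[[-0.0114,0,0.0085,0,0,0],[-0.0228,0,0.017,0,0,0],[-0.0228,0,0.017,0,0,0],[-0.0228,0,0.017,0,0,0],[-0.0228,0,0.017,0,0,0],[-0.0228,0,0.017,0,0,0],[-0.0228,0,0.017,0,0,0],[-0.0228,0,0.017,0,0,0],[-0.0228,0,0.017,0,0,0],[-0.0228,0,0.017,0,0,0],[-0.0228,0,0.017,0,0,0],[-0.0114,0,0.0085,0,0,0]]]}}

```text
time: 52.07
ee_pos: [0.5732, -0.0754, 0.2036]
eef_rot: [0.561, -0.431, 0.43, -0.561]
ft_force: [-0.1, 0.0, -1.0]
width: 0.0627
```

Request:
{"method": "arm_command", "body": {"targets": [[[0,0,0,0,0,0],[0,0,0,0,0,0],[0,0,0,0,0,0]]]}}

```text
time: 52.32
ee_pos: [0.5719, -0.0813, 0.2047]
eef_rot: [0.56, -0.432, 0.432, -0.559]
ft_force: [-0.7, 0.2, -0.9]
width: 0.0626
```

```bash
python3 - <<'E'
from h import *
st();go([.573,-.0805,.0484],-75.3)
E
```

```text
t 52.3167 p [0.5719, -0.0813, 0.2047] jaw -75.39 y [-0.001 -0.001 -1.   ] F [-0.7  0.2 -0.9] w 0.0626 q [-0.65  0.31  0.88  1.65 -0.25  1.29 -1.05]
turn [ 0.07 -0.09  0.02]
shift [-0.0005  0.1563  0.0012] world [0.0011, 0.0008, -0.1563]
```

Request:
{"method": "arm_command", "body": {"targets": [[[-0.0005,0.01,0.001,0,0,0],[0,0.018,0,0,0,0],[0,0.018,0,0,0,0],[0,0.018,0,0,0,0],[0,0.018,0,0,0,0],[0,0.018,0,0,0,0],[0,0.018,0,0,0,0],[0,0.015,0,0,0,0],[0,0.01,0,0,0,0],[0,0.006,0,0,0,0],[0,0.003,0,0,0,0],[0,0,0,0,0,0]]]}}

```text
time: 53.32
ee_pos: [0.5734, -0.0794, 0.053]
eef_rot: [0.56, -0.432, 0.432, -0.56]
ft_force: [-0.0, 0.3, -0.5]
width: 0.0627
```

Request:
{"method": "arm_command", "body": {"targets": [[[0,0.001,0,0,0,0],[0,0.001,0,0,0,0],[0,0,0,0,0,0]]]}}

```text
time: 53.57
ee_pos: [0.5739, -0.079, 0.0517]
eef_rot: [-0.56, 0.432, -0.432, 0.56]
ft_force: [0.8, -0.3, -1.0]
width: 0.0628
```

Request:
{"method": "arm_command", "body": {"targets": [[[0.001,0.001,0,0,0,0],[0,0.001,0,0,0,0],[0,0.001,0,0,0,0],[0,0,0,0,0,0]]]}}

```text
time: 53.9
ee_pos: [0.574, -0.0801, 0.0485]
eef_rot: [-0.56, 0.432, -0.432, 0.56]
ft_force: [-0.9, 0.7, 2.6]
width: 0.0627
```

Request:
{"method": "arm_command", "body": {"targets": [[[0,0.001,0,0,0,0],[0,0,0,0,0,0]]]}}

```text
time: 54.07
ee_pos: [0.574, -0.0801, 0.0484]
eef_rot: [-0.56, 0.432, -0.432, 0.56]
ft_force: [-5.8, 1.0, 13.3]
width: 0.0624
```

Request:
{"method": "arm_command", "body": {"targets": [[[0,-0.0005,0,0,0,0],[0,0,0,0,0,0],[0,0,0,0,0,0],[0,0,0,0,0,0],[0,0,0,0,0,0],[0,0,0,0,0,0]]], "hand": 1}}

```text
time: 54.57
ee_pos: [0.5737, -0.08, 0.0476]
eef_rot: [0.56, -0.432, 0.432, -0.56]
ft_force: [-0.0, 0.4, 1.1]
width: 0.0861
```

Request:
{"method": "arm_command", "body": {"targets": [[[0,-0.01,0,0,0,0],[0,-0.02,0,0,0,0],[0,-0.02,0,0,0,0],[0,-0.02,0,0,0,0],[0,-0.02,0,0,0,0],[0,-0.02,0,0,0,0],[0,-0.02,0,0,0,0],[0,-0.02,0,0,0,0],[0,-0.02,0,0,0,0],[0,-0.02,0,0,0,0],[0,0,0,0,0,0]]]}}

```text
time: 55.48
ee_pos: [0.5753, -0.0808, 0.2423]
eef_rot: [-0.558, 0.431, -0.434, 0.561]
ft_force: [1.1, -0.4, 1.4]
width: 0.087
```

Request:
{"method": "arm_command", "body": {"targets": [[[0.02,0,-0.015,0,0,0],[0.03,0,-0.02,0,0,0],[0.03,0,-0.02,0,0,0],[0.03,0,-0.02,0,0,0],[0.03,0,-0.02,0,0,0],[0.03,0,-0.02,0,0,0],[0.03,0,-0.02,0,0,0],[0.03,0,-0.02,0,0,0],[0.02,0,-0.02,0,0,0],[0,0,0,0,0,0]]]}}

```text
time: 56.32
ee_pos: [0.463, -0.3725, 0.2384]
eef_rot: [0.559, -0.434, 0.435, -0.557]
ft_force: [-0.7, -0.8, -0.3]
width: 0.0869
```

```bash
python3 - <<'E'
from h import *
st();t=snap('top','t21.png');s=snap('side','s21.png');snap('wrist','w21.png')
A=cv2.imread('pics/top0.png');B=t['pixels']
b=np.hstack([A[115:275,95:330],B[115:275,95:330]]);cv2.imwrite('pics/cmp.png',cv2.resize(b,None,fx=1.7,fy=1.7))
A=cv2.imread('pics/side0.png')[90:260,130:330];cv2.imwrite('pics/cmps.png',cv2.resize(np.hstack([A,s['pixels'][90:260,130:330]]),None,fx=2,fy=2))
cv2.imwrite('pics/t21a.png',cv2.resize(B[115:215,210:330],None,fx=6,fy=6,interpolation=cv2.INTER_CUBIC))
E
```

```text
t 56.3167 p [0.463, -0.3725, 0.2384] jaw -75.82 y [-0.001 -0.003 -1.   ] F [-0.7 -0.8 -0.3] w 0.0869 q [-0.17  0.36  0.98  1.57 -0.3   1.38 -0.48]
```

View pics/cmp.png

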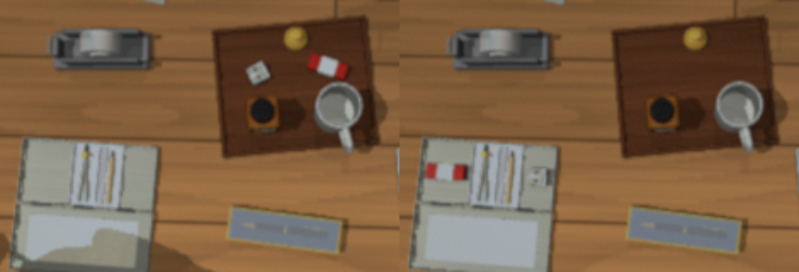

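View pics/cmps.png

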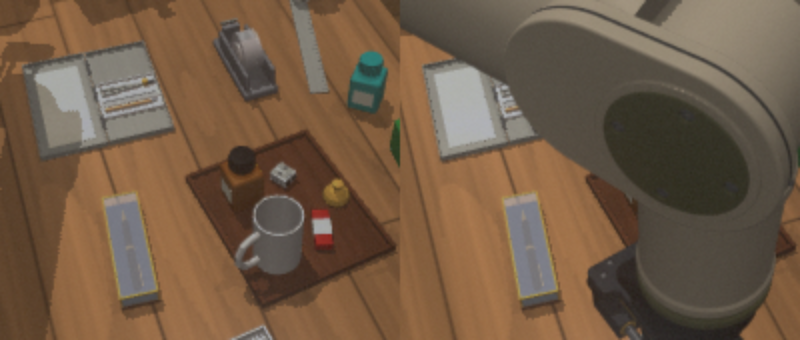

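View pics/t21a.png

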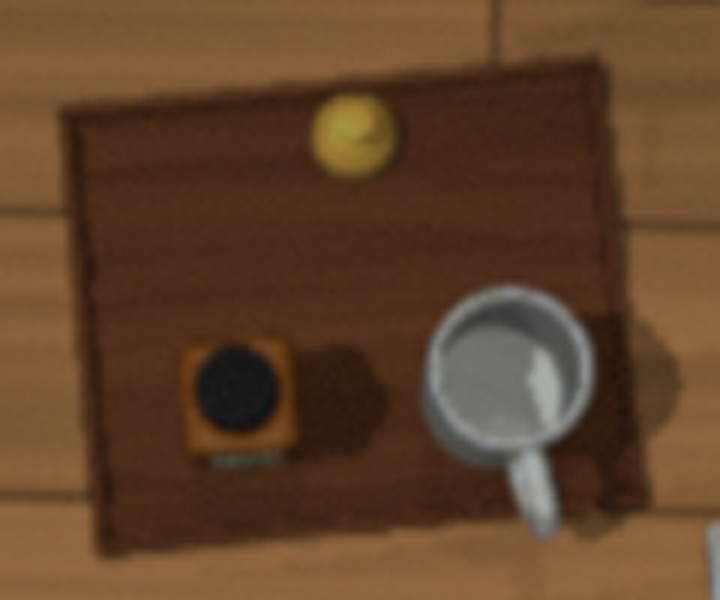

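Request:
{"method": "arm_command", "body": {"targets": [[[0,0,0,0,0,0],[0,0,0,0,0,0],[0,0,0,0,0,0],[0,0,0,0,0,0]]]}}

```text
time: 56.8
ee_pos: [0.4686, -0.3655, 0.2377]
eef_rot: [-0.56, 0.432, -0.431, 0.56]
ft_force: [-0.6, 0.3, -0.8]
width: 0.0872
```

```bash
python3 - <<'E'
from h import *
st(); print(r.close_job())
E
```

```text
t 56.8 p [0.4686, -0.3655, 0.2377] jaw -75.21 y [ 0.  0. -1.] F [-0.6  0.3 -0.8] w 0.0872 q [-0.18  0.36  0.98  1.57 -0.31  1.38 -0.48]
the job is handed in; nothing more can be done
None
```

I finished the whole job and handed it in at 56.8 s of the 128 s allowed. I stood the mug and bottle in the side tray, laid the eraser in the tin's larger end well and the sharpener in the smaller one, then set the mug and bottle back in the bench tray.

**Last checks:**
- **Mug and bottle:** the final top view shows both upright. Against the first picture, the mug rim is within about 2 mm of its start and the bottle about 1 mm.
- **Eraser and sharpener:** both look flat and inside their wells. The side view taken just after the sharpener was placed shows the same.
- **Bystanders:** the pen case and paperweight match the first picture. I saw the stapler in its place in the top view at about 38 s but did not recheck it at the end.
- **Gripper:** it was open and clear of everything, with wrist force back to noise level.

**What failed or disagreed:**
- **Tin position:** the top and wrist cameras differed by 2–4 mm, so I aimed at or close to the mean of the two.
- **Mug width:** the fingers read about 62.7 mm on the 64 mm mug, though the grip held.
- **Final side view:** the arm blocked its view of the mug and bottle, so their end positions rest on the top view alone.

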